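# Cover the mixing pots with their own lids

### The arm

A 6-joint arm with a two-finger parallel gripper is mounted at the origin on the work surface. World frame = base frame: x ahead of the robot, y to its left, z up, the work surface at z = 0. Lengths are in mm, angles in rad, forces in N, time in s.
With the tool pointing down it reaches from about 350 to 875 mm from the base axis. Payload 4.2 kg.
Tool frame: the origin (TCP) lies on the mounting face of the last link; the fingertips stand 173 mm ahead of it and the grasp point (between the pads) lies 155 mm ahead of it; z points along the fingers, y is the direction in which the jaws open and shut (so a half turn about z gives the same grasp; the last joint's range is limited). The gripper opens to 85 mm and grips with 20 to 120 N. Pads are 22 mm wide; open, the fingers measure 114 mm over their backs; the gripper's body (76 mm by 85 mm) begins 54 mm behind the grasp point. The pads swing forward as they close: fully open they stand 13 mm farther back than shut.
Start: joints at [1.367, 0.385, 0.008, 0, -1.194, -0.259], TCP at [279.001, 559.248, 404.712] pointing down, gripper open.
Joint ranges: [-3.14, 3.14], [-1.21, 2.06], [-1.07, 1.41], [-3.16, 2.05], [-2.99, -0.16], [-3.1, 3.1]. Speed limits (rad/s): [2.79, 2.79, 3.14, 3.14, 3.14, 3.14].

### API

Orientations are given as a unit quaternion [x, y, z, w].
In Python, from bench import arm gives the robot as it stands. The module is installed in compiled form; this text tells all that it offers.
- The arm moves only by the tool play_rows, never from a script. Its argument "moves" is a list of rows, each a list of 3 entries, a list of its own where there are three numbers: the shift along the world's x, y, z in units of 30 cm (1.0 is 30 cm), then the turn about the world's z in units of 30 degrees (1.0 is 30 degrees), then the gripper's target within -1 to 1 (shut at 1, half-way at 0, fully open at -1). In form: [[[x, y, z], turn, jaw], ...]. A call has 1 to 12 rows; each row is the pose to reach, as a shift and turn from the pose measured when the call began; what a row does not reach only later rows make up. A row lasts 1/8 s, in which the tool goes at most 62.5 mm and 10.7 degrees, less where a joint would pass 70% of its speed; a pose out of reach is approached as far as the arm can. A call with a number of a shift or a turn outside -1 to 1 is refused whole. A call with a gripper value outside its range is refused whole. The fingers move at their own pace and stop on an object; the grip force is fixed at half the most. Time passes only in rows, so rows that repeat a pose let the fingers close. It gives the time, the measured TCP pose, the force and the opening at its end, in the units of the state.
- arm.read_state(): the state, without advancing time (a new reading comes with each control period).
- arm.get_image(name): name is "scene" or "side" or "wrist"; returns a dict with "pixels" (480x640x3 uint8, red, green, blue), "vfov" (degrees; the focal length in pixels is half the picture's height over the tangent of half this angle, whatever the lens; pixels are square), "cx", "cy" (the principal point, pixels), "xyz" and "rotation" of the camera in the world. Camera axes: x right, y up, looking along -z (the intrinsics and any distortion apply to the point x, -y, -z); pixel columns grow to the right and rows downward; lengths in mm; the calibration is good to about 2 mm. A picture is of the moment at which its call begins. There is no depth.
- arm.job_done(): hands the job in, once; it reports no verdict.
Trained networks look in a picture, given as the dict that the camera call returned (one of the last four; its "shot" number tells which), for a name from the list of things; names that differ only in an ending like _2 or _b are one class to them, and where a whole thing is asked for, a point or a joint stands for the part that bears it (a point fixed in the world has none). Each returns a list of dicts, best first, with "conf" (0 to 1); they miss things now and then, are a little off and sometimes report something else, mostly with a low value. They report only what shows in the picture. A call takes as long as a camera call. They do not tell look-alikes from the thing itself.
- arm.look_for(name, picture): "centre" ([x, y, z] in mm, in world coordinates, good to about 4 mm: the middle of the surface that is visible of it).
The state is a dict: "clock": time; "joints": joint angles; "joint_vel": joint speeds; "joint_efforts": joint torques, N m; "position": TCP position; "ee_rot": TCP orientation; "contact_force": force on the tool from outside, world axes, zero at the start; "wrist_torque": the same for the moment, N m; "gripper_width": finger opening in mm.
Only numpy, scipy, OpenCV 4.12 (cv2) and the standard library are available. Lean on these libraries where they do the work, as an engineer would, in place of code of your own. Each camera call takes 0.05 s, during which the arm holds its last target.

### The job

The four small mixing pots are washed and dry; cover each one with its own lid, the one of the same colour and size, so that no dust gets in before the next batch. Set every lid down on its pot, without dropping it, so that it sits level and fully home on the rim, and leave the pots, the glass beaker and the amber jar standing where they are.

Things in the scene. Friction and masses are not known exactly. Their poses are not given: they have to be found in the camera images.
- blue_pot: Open round mixing pot, deep blue enamel, loose, 515 g, upright on the bench: 112 mm outside diameter, wall 3 mm, rim 76 mm above its origin. Two small loop ears stand out 16 mm on its +x and -x sides, 21 mm below the rim. Origin: centre of the underside; z up. Empty. Only the lid of its own colour and size belongs on it.
- blue_lid: Lid of the blue pot, deep blue enamel, 115 mm across, about 115 g, right way up. Origin: centre of the underside; z up. Tapered lip z 0 to 10 mm (88 mm wide below, 101 above) enters the pot; flange z 10 to 13 rests on the rim: seated, its origin is 66 mm above the pot's. Crown at z 16. Grip: black round upright knob in the centre, 22 mm diameter, z 20 to 48 mm.
- white_pot: Open round mixing pot, white enamel with a dark blue rim, loose, 480 g, upright on the bench: 98 mm outside diameter, wall 3 mm, rim 70 mm above its origin. Two small loop ears stand out 16 mm on its +x and -x sides, 20 mm below the rim. Origin: centre of the underside; z up. Empty. Only the lid of its own colour and size belongs on it.
- white_lid: Lid of the white pot, white enamel with a dark blue rim, 101 mm across, about 104 g, right way up. Origin: centre of the underside; z up. Tapered lip z 0 to 10 mm (74 mm wide below, 87 above) enters the pot; flange z 10 to 13 rests on the rim: seated, its origin is 60 mm above the pot's. Crown at z 16. Grip: black round upright knob in the centre, 22 mm diameter, z 20 to 48 mm.
- steel_pot: Open round mixing pot, bare grey steel, loose, 445 g, upright on the bench: 84 mm outside diameter, wall 3 mm, rim 64 mm above its origin. Two small loop ears stand out 16 mm on its +x and -x sides, 18 mm below the rim. Origin: centre of the underside; z up. Empty. Only the lid of its own colour and size belongs on it.
- steel_lid: Lid of the steel pot, bare grey steel, 87 mm across, about 92 g, right way up. Origin: centre of the underside; z up. Tapered lip z 0 to 10 mm (60 mm wide below, 73 above) enters the pot; flange z 10 to 13 rests on the rim: seated, its origin is 54 mm above the pot's. Crown at z 16. Grip: black round upright knob in the centre, 22 mm diameter, z 20 to 48 mm.
- green_pot: Open round mixing pot, dark green enamel, loose, 410 g, upright on the bench: 70 mm outside diameter, wall 3 mm, rim 58 mm above its origin. Two small loop ears stand out 16 mm on its +x and -x sides, 16 mm below the rim. Origin: centre of the underside; z up. Empty. Only the lid of its own colour and size belongs on it.
- green_lid: Lid of the green pot, dark green enamel, 73 mm across, about 81 g, right way up. Origin: centre of the underside; z up. Tapered lip z 0 to 10 mm (46 mm wide below, 59 above) enters the pot; flange z 10 to 13 rests on the rim: seated, its origin is 48 mm above the pot's. Crown at z 16. Grip: black round upright knob in the centre, 22 mm diameter, z 20 to 48 mm.
- beaker: Bystander: small empty glass beaker, 50 mm diameter, 70 mm high, standing upright among the pots; origin: centre of the underside, z up. It stays where it is.
- amber_jar: Bystander: closed amber glass jar with a black cap, 46 mm diameter, 75 mm high, standing upright among the pots; origin: centre of the underside, z up. It stays where it is.
There are look-alikes about, which are no part of the job. Leave any red look-alike of the steel_lid alone. Leave any pink look-alike of the blue_lid alone.

How it is judged (in metres and radians):
At the end, for the whole second after the job is handed in: Each of the four lids sits on the pot of its own colour: within 3 mm of its seated height, centred within 8 mm, level within 0.06 rad; the pots stand upright on the bench; lids and pots are at rest and released (z of blue_lid in the frame of blue_pot between 0.063 and 0.069 m and horizontal distance between blue_lid and blue_pot below 0.008 m and angle between each of blue_lid, blue_pot, white_lid, white_pot, steel_lid, steel_pot, green_lid, green_pot's own z axis and vertical below 0.06 rad and height (world z) of each of blue_pot, white_pot, steel_pot, green_pot below 0.005 m and linear speed of each of blue_lid, blue_pot, white_lid, white_pot, steel_lid, steel_pot, green_lid, green_pot below 0.01 m/s and contact force between the fingers and blue_lid below 0.05 N and z of white_lid in the frame of white_pot between 0.057 and 0.063 m and horizontal distance between white_lid and white_pot below 0.008 m and contact force between the fingers and white_lid below 0.05 N and z of steel_lid in the frame of steel_pot between 0.051 and 0.057 m and horizontal distance between steel_lid and steel_pot below 0.008 m and contact force between the fingers and steel_lid below 0.05 N and z of green_lid in the frame of green_pot between 0.045 and 0.051 m and horizontal distance between green_lid and green_pot below 0.008 m and contact force between the fingers and green_lid below 0.05 N); the robot touches nothing.
It fails at once if a lid is dropped: let go of more than 25 mm above its seat on the pot ((z of blue_lid in the frame of blue_pot above 0.091 m and horizontal distance between blue_lid and blue_pot below 0.05 m and contact force between the fingers and blue_lid below 0.02 N) or (z of white_lid in the frame of white_pot above 0.085 m and horizontal distance between white_lid and white_pot below 0.05 m and contact force between the fingers and white_lid below 0.02 N) or (z of steel_lid in the frame of steel_pot above 0.079 m and horizontal distance between steel_lid and steel_pot below 0.05 m and contact force between the fingers and steel_lid below 0.02 N) or (z of green_lid in the frame of green_pot above 0.073 m and horizontal distance between green_lid and green_pot below 0.05 m and contact force between the fingers and green_lid below 0.02 N)).
It fails at once if a pot is pushed more than 40 mm from its place or tipped ((distance of blue_pot from where it was at the start of the episode above 0.04 m or angle between blue_pot's own z axis and vertical above 0.4 rad) or (distance of white_pot from where it was at the start of the episode above 0.04 m or angle between white_pot's own z axis and vertical above 0.4 rad) or (distance of steel_pot from where it was at the start of the episode above 0.04 m or angle between steel_pot's own z axis and vertical above 0.4 rad) or (distance of green_pot from where it was at the start of the episode above 0.04 m or angle between green_pot's own z axis and vertical above 0.4 rad)).
It fails at once if the beaker is pushed more than 30 mm or knocked over (distance of beaker from where it was at the start of the episode above 0.03 m or angle between beaker's own z axis and vertical above 0.5 rad).
It fails at once if the amber jar is pushed more than 30 mm or knocked over (distance of amber_jar from where it was at the start of the episode above 0.03 m or angle between amber_jar's own z axis and vertical above 0.5 rad).
It also fails if it takes over 134 s, if anything falls off the work surface, if the arm or the gripper's body presses on something with over 40 N, if the wrist force passes 120 N, or if a joint passes its speed limit or range.

## Working session

There is one attempt and no reset: what is moved stays moved. The work goes in short steps, Python scripts to look and compute and a tool call to move; the robot and the scene stay as the last step left them, time stands still between calls to the robot, and variables do not carry over. Pictures are saved under pics/ and viewed, and the job is handed in when it is done.

Besides the shell and the picture viewer there is one more tool, called after "Request:" by a JSON object that holds its "fn" and its "kwargs". play_rows: Moves the arm, as the interface text tells. Shifts and turns lie within -1 to 1; 1 stands for 30 cm of shift or 30 degrees of turn. Its arguments: {"type":"object","properties":{"moves":{"type":"array"}},"required":["moves"]}

```bash
mkdir -p pics; cat > h.py <<'E'
import numpy as np,cv2
from bench import arm
def save(p,n): cv2.imwrite('pics/'+n+'.png',cv2.cvtColor(p['pixels'],cv2.COLOR_RGB2BGR))
def proj(p,X):
    R=np.array(p['rotation']);
    c=R.T@(np.array(X,float)-np.array(p['xyz']))
    f=240/np.tan(np.radians(p['vfov'])/2)
    return p['cx']+f*c[0]/-c[2],p['cy']-f*c[1]/-c[2]
def back(p,u,v,z):
    f=240/np.tan(np.radians(p['vfov'])/2)
    d=np.array(p['rotation'])@np.array([(u-p['cx'])/f,-(v-p['cy'])/f,-1.])
    o=np.array(p['xyz'],float); return o+d*(z-o[2])/d[2]
N=['blue_pot','white_pot','steel_pot','green_pot','blue_lid','white_lid','steel_lid','green_lid','beaker','amber_jar']
E
python3 - <<'E'
from h import *
s=arm.read_state(); print(s)
for c in ['scene','side','wrist']:
    p=arm.get_image(c); save(p,c+'0'); print(c,{k:v for k,v in p.items() if k!='pixels'})
    for n in N:
        r=arm.look_for(n,p)
        print(n,[(np.round(d['centre']).tolist(),round(d['conf'],2),[round(x) for x in proj(p,d['centre'])]) for d in r])
E
```

```text
{'clock': 0.0, 'joints': array([ 1.36657330e+00,  3.85561141e-01,  6.61343722e-03, -5.29128163e-04,
       -1.19398864e+00, -2.58621840e-01]), 'joint_vel': array([ 0.00093241,  0.0009472 ,  0.00029549,  0.00175078, -0.00022427,
        0.00013054]), 'joint_efforts': array([ 1.22961360e-04, -3.92290521e+01,  1.88397825e+01,  4.18600962e+00,
       -4.76734887e-03, -4.16845481e-06]), 'position': array([278.91939583, 559.07660627, 403.60907658]), 'ee_rot': array([ 9.73318148e-01, -2.29457137e-01, -2.16708032e-04,  1.07630105e-03]), 'contact_force': array([-0.59548267,  0.11732929, -0.02069009]), 'wrist_torque': array([ 0.01184659,  0.03525192, -0.04321966]), 'gripper_width': 85.61711391383368}
scene {'vfov': 47.98247566825998, 'cx': 323.77234384018897, 'cy': 240.50670358817374, 'xyz': array([ 964.67973564,  580.45919526, 1186.41105318]), 'rotation': array([0.10038523, 0.2638349 , 0.89779373, 0.3380538 ]), 'shot': 1}Traceback (most recent call last):
  File "<stdin>", line 7, in <module>
  File "h.py", line 6, in proj
    c=R.T@(np.array(X,float)-np.array(p['xyz']))
      ~~~^^~~~~~~~~~~~~~~~~~~~~~~~~~~~~~~~~~~~~~
ValueError: matmul: Input operand 1 has a mismatch in its core dimension 0, with gufunc signature (n?,k),(k,m?)->(n?,m?) (size 3 is different from 4)
```

```bash
sed -i "s/np.array(p\['rotation'\])/Rot.from_quat(p['rotation']).as_matrix()/; 1a from scipy.spatial.transform import Rotation as Rot" h.py
python3 - <<'E'
from h import *
for c in ['scene','side','wrist']:
    p=arm.get_image(c); save(p,c+'0'); print(c,{k:v for k,v in p.items() if k!='pixels'})
    for n in N:
        r=arm.look_for(n,p)
        print(n,[(np.round(d['centre']).tolist(),round(d['conf'],2),[round(x) for x in proj(p,d['centre'])]) for d in r])
E
```

```text
scene {'vfov': 47.98247566825998, 'cx': 323.77234384018897, 'cy': 240.50670358817374, 'xyz': array([ 964.67973564,  580.45919526, 1186.41105318]), 'rotation': array([0.10038523, 0.2638349 , 0.89779373, 0.3380538 ]), 'shot': 2}
blue_pot [([365.0, 279.0, 29.0], 0.97, [426, 283]), ([399.0, -274.0, 16.0], 0.35, [274, 163])]
white_pot [([477.0, 111.0, 31.0], 0.8, [346, 264])]
steel_pot [([631.0, 139.0, 28.0], 0.68, [306, 310])]
green_pot [([543.0, 388.0, 24.0], 0.74, [408, 363]), ([628.0, 139.0, 26.0], 0.72, [306, 309])]
blue_lid [([707.0, -397.0, 11.0], 0.91, [158, 195]), ([473.0, -101.0, 16.0], 0.74, [293, 215])]
white_lid [([542.0, -385.0, 16.0], 0.77, [210, 166]), ([628.0, -278.0, 47.0], 0.43, [204, 198])]
steel_lid [([400.0, -274.0, 17.0], 0.68, [274, 163]), ([252.0, -344.0, 18.0], 0.67, [298, 124])]
green_lid []
beaker [([628.0, -279.0, 47.0], 0.95, [204, 198])]
amber_jar [([682.0, 8.0, 64.0], 0.88, [253, 278]), ([544.0, -386.0, 15.0], 0.35, [209, 167]), ([664.0, -122.0, 17.0], 0.18, [230, 249])]
side {'vfov': 48.226569061365566, 'cx': 328.3325527821537, 'cy': 244.48463945403975, 'x
[... 407 characters left out ...]
([464.0, -112.0, 16.0], 0.83, [351, 274])]
white_lid [([530.0, -400.0, 15.0], 0.83, [460, 358])]
steel_lid [([243.0, -352.0, 16.0], 0.97, [322, 409]), ([385.0, -292.0, 17.0], 0.67, [368, 349])]
green_lid [([651.0, -136.0, 14.0], 0.7, [424, 249])]
beaker []
amber_jar [([660.0, -14.0, 54.0], 0.55, [398, 205])]
wrist {'vfov': 71.33335236428353, 'cx': 322.49668171551957, 'cy': 235.52755524466167, 'xyz': array([347.48739086, 525.67582539, 374.42480228]), 'rotation': array([ 0.07933048, -0.12873141,  0.84074266, -0.51989103]), 'shot': 4}
blue_pot [([337.0, 322.0, 43.0], 0.7, [537, 32])]
white_pot []
steel_pot []
green_pot []
blue_lid []
white_lid []
steel_lid []
green_lid []
beaker []
amber_jar []
```

View pics/scene0.png

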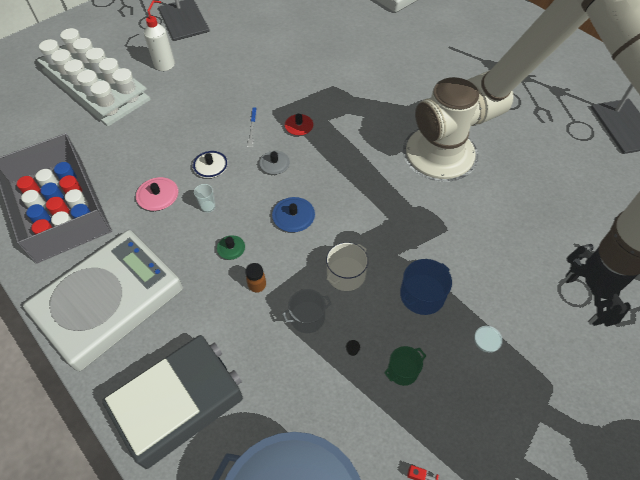

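View pics/side0.png

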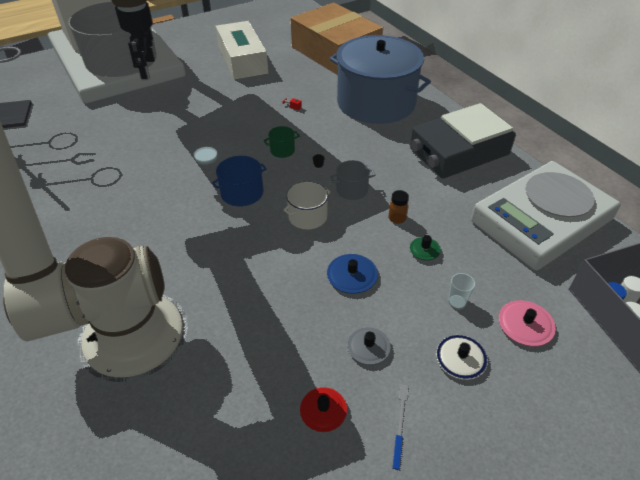

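View pics/wrist0.png

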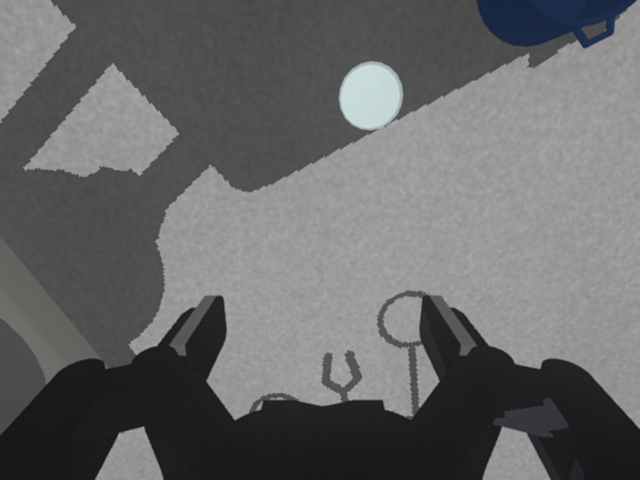

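The scene view shows the blue pot at (426,286), white (347,266), steel (307,310) and green (405,365). Their lids are blue (293,214), white (210,163), grey (274,162) and green (230,247). The red (298,124) and pink (157,193) lids are the look-alikes. I'm moving the wrist camera over the pots to measure them.

Request:
{"fn": "play_rows", "kwargs": {"moves": [[[0.5,-1.0,0.15],0,-1],[[0.5,-1.0,0.15],0,-1],[[0.5,-1.0,0.15],0,-1],[[0.5,-1.0,0.15],0,-1],[[0.5,-1.0,0.15],0,-1],[[0.5,-1.0,0.15],0,-1],[[0.5,-1.0,0.15],0,-1],[[0.5,-1.0,0.15],0,-1]]}}

```text
clock: 2.75
position: [428.9, 259.6, 449.6]
ee_rot: [0.973, -0.229, -0.0, -0.0]
contact_force: [-0.6, 0.1, 0.3]
gripper_width: 85.2
```

```bash
cat > look.py <<'E'
import sys
from h import *
p=arm.get_image('wrist'); save(p,sys.argv[1]); np.save('pics/'+sys.argv[1]+'.npy',p,allow_pickle=True)
s=arm.read_state(); print(s['clock'],s['position'].round(1),s['ee_rot'].round(4),s['contact_force'].round(2),s['gripper_width']); print(p['vfov'],p['cx'],p['cy'],p['xyz'],p['rotation'],p['shot'])
for n in sys.argv[2:]:
    r=arm.look_for(n,p)
    print(n,[(np.round(d['centre']).tolist(),round(d['conf'],2),[round(x) for x in proj(p,d['centre'])]) for d in r])
E
python3 look.py w1 blue_pot white_pot steel_pot green_pot amber_jar
```

```text
2.8 [428.7 259.9 449.5] [ 9.734e-01 -2.289e-01 -1.000e-04  1.000e-04] [ 0.12  0.37 -0.39] 85.45397831680663
71.33335236428353 322.49668171551957 235.52755524466167 [497.34433632 226.02827728 419.32117544] [ 0.07931918 -0.12883896  0.84070129 -0.51993301] 5
blue_pot [([366.0, 288.0, 13.0], 0.96, [325, 249])]
white_pot [([485.0, 105.0, 14.0], 0.61, [424, 90])]
steel_pot [([594.0, 168.0, 45.0], 0.85, [332, 9])]
green_pot [([557.0, 402.0, 29.0], 0.84, [161, 153])]
amber_jar []
```

View pics/w1.png

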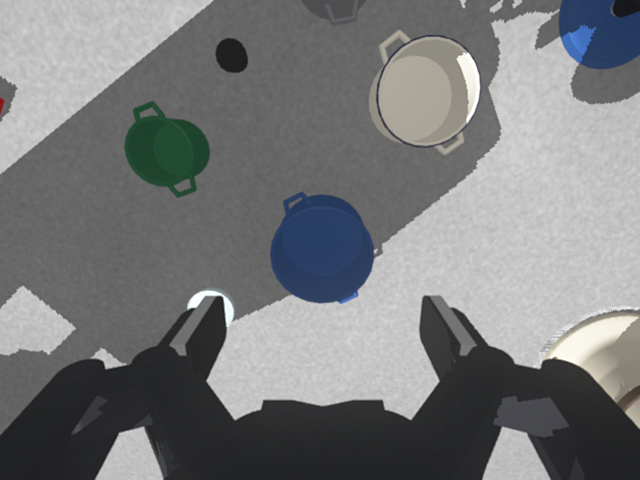

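Request:
{"fn": "play_rows", "kwargs": {"moves": [[[0.35,-0.4,0],0,-1],[[0.35,-0.4,0],0,-1],[[0.35,-0.4,0],0,-1],[[0.35,-0.4,0],0,-1],[[0.35,-0.4,0],0,-1]]}}

```text
clock: 3.68
position: [533.5, 140.4, 449.2]
ee_rot: [0.974, -0.229, -0.0, 0.0]
contact_force: [0.1, -0.9, -0.2]
gripper_width: 85.9
```

```bash
python3 look.py w2 blue_pot white_pot steel_pot green_pot amber_jar green_lid blue_lid
```

```text
3.725 [533.3 140.7 449.4] [ 9.736e-01 -2.282e-01 -2.000e-04  2.000e-04] [-0.3   0.08  0.6 ] 85.5386140931191
71.33335236428353 322.49668171551957 235.52755524466167 [602.03817699 106.91079605 418.91051079] [ 0.07987809 -0.12872613  0.84032923 -0.52047658] 6
blue_pot [([366.0, 293.0, 40.0], 0.84, [277, 360])]
white_pot [([471.0, 120.0, 15.0], 0.7, [359, 233])]
steel_pot [([639.0, 150.0, 3.0], 0.73, [276, 118])]
green_pot [([556.0, 400.0, 37.0], 0.59, [128, 275]), ([627.0, -112.0, 10.0], 0.27, [497, 12])]
amber_jar [([662.0, 13.0, 71.0], 0.59, [386, 20])]
green_lid []
blue_lid [([474.0, -101.0, 13.0], 0.67, [529, 150])]
```

View pics/w2.png

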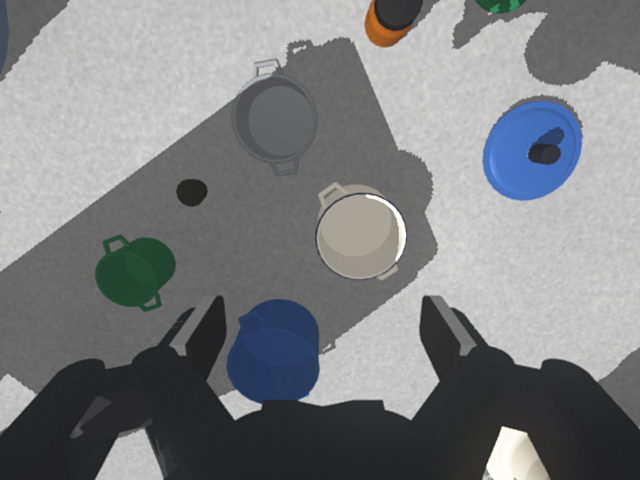

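Request:
{"fn": "play_rows", "kwargs": {"moves": [[[0.15,-0.8,0],0,-1],[[0.15,-0.8,0],0,-1],[[0.15,-0.8,0],0,-1],[[0.15,-0.8,0],0,-1],[[0.15,-0.8,0],0,-1],[[0.15,-0.8,0],0,-1],[[0.15,-0.8,0],0,-1]]}}

```text
clock: 4.95
position: [578.4, -98.4, 449.8]
ee_rot: [0.974, -0.227, 0.0, -0.0]
contact_force: [-0.1, -0.4, 0.6]
gripper_width: 85.7
```

```bash
python3 look.py w3 amber_jar green_lid blue_lid steel_lid white_lid beaker
```

```text
5.0 [578.4 -98.3 449.9] [ 9.738e-01 -2.273e-01  2.000e-04 -0.000e+00] [0.2  0.1  1.52] 85.13542532154959
71.33335236428353 322.49668171551957 235.52755524466167 [ 646.98936895 -131.73642116  419.55164115] [ 0.07951112 -0.12852742  0.83971705 -0.52156875] 7
amber_jar [([670.0, -6.0, 75.0], 0.56, [202, 167])]
green_lid [([656.0, -128.0, 12.0], 0.71, [316, 125])]
blue_lid [([662.0, -381.0, 14.0], 0.79, [530, 7]), ([480.0, -104.0, 12.0], 0.74, [360, 261])]
steel_lid [([254.0, -345.0, 18.0], 0.92, [589, 327]), ([400.0, -278.0, 14.0], 0.58, [508, 257])]
white_lid [([539.0, -395.0, 15.0], 0.59, [573, 113])]
beaker [([627.0, -293.0, 50.0], 0.86, [475, 75]), ([479.0, 103.0, 42.0], 0.64, [218, 335]), ([550.0, 363.0, 33.0], 0.32, [32, 364])]
```

View pics/w3.png

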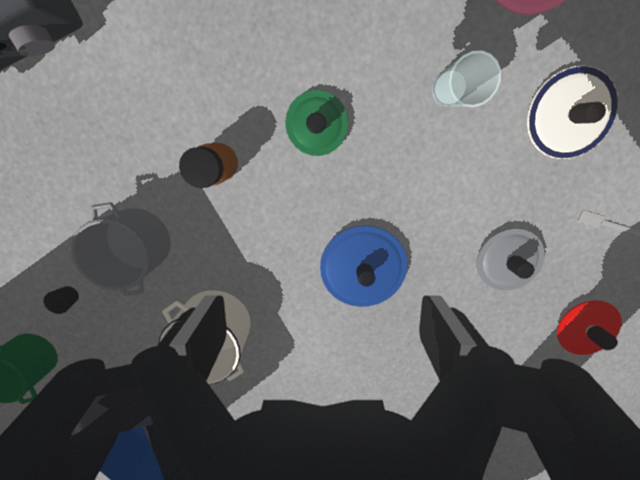

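```bash
cat > fit.py <<'E'
from h import *
from scipy.optimize import minimize
D={'blue':(112,76),'white':(98,70),'steel':(84,64),'green':(70,58)}
th=np.linspace(0,2*np.pi,240,endpoint=False)
def circ(x,y,r,z): return np.c_[x+r*np.cos(th),y+r*np.sin(th),np.full(240,z)]
def projN(p,X):
    R=Rot.from_quat(p['rotation']).as_matrix(); c=(X-np.array(p['xyz']))@R
    f=240/np.tan(np.radians(p['vfov'])/2)
    return np.c_[p['cx']-f*c[:,0]/c[:,2],p['cy']+f*c[:,1]/c[:,2]]
def fit(p,circles,x0,span=25):
    im=p['pixels'].astype(np.float32)
    lab=cv2.GaussianBlur(im,(0,0),1.2)
    gx=cv2.Sobel(lab,cv2.CV_32F,1,0);gy=cv2.Sobel(lab,cv2.CV_32F,0,1)
    def sc(q):
        s=0
        for r,z in circles:
            P=projN(p,circ(q[0],q[1],r,z)); t=np.roll(P,-1,0)-np.roll(P,1,0); n=np.c_[t[:,1],-t[:,0]]; n/=np.linalg.norm(n,axis=1)[:,None]
            m=P.astype(np.float32)[None]
            ok=(P[:,0]>2)&(P[:,0]<637)&(P[:,1]>2)&(P[:,1]<477)
            a=cv2.remap(gx,m,None,cv2.INTER_LINEAR)[0];b=cv2.remap(gy,m,None,cv2.INTER_LINEAR)[0]
            g=np.abs(a*n[:,:1]+b*n[:,1:]).max(1)
            s+=(np.minimum(g,150)*ok).mean()
        return s
    best=max(((sc((x0[0]+dx,x0[1]+dy)),x0[0]+dx,x0[1]+dy) for dx in np.arange(-span,span+1,2.5) for dy in np.arange(-span,span+1,2.5)))
    r=minimize(lambda q:-sc(q),best[1:],method='Nelder-Mead',options=dict(initial_simplex=[best[1:],(best[1]+2,best[2]),(best[1],best[2]+2)]))
    return r.x,-r.fun
def draw(im,p,circles,x):
    for r,z in circles: cv2.polylines(im,[projN(p,circ(*x,r,z)).round().astype(int)],True,(255,0,255),1)
def potc(c): d,h=D[c]; return [(d/2,h),(d/2-3,h)]
def lidc(c,z=0): d,h=D[c]; return [((d+3)/2,13+z),(11,48+z)]
def load(n): return np.load('pics/'+n+'.npy',allow_pickle=True).item()
E
python3 - <<'E'
from fit import *
pots={'blue':(371,283),'white':(478,113),'steel':(632,142),'green':(552,390)}
lids={'blue':(472,-104),'white':(540,-390),'steel':(397,-280),'green':(655,-130)}
for n in ['w1','w2','w3']:
    p=load(n); im=p['pixels'][:,:,::-1].copy()
    for c in D:
        if n!='w3':
            if (n,c) not in [('w1','steel')]:
                x,s=fit(p,potc(c),pots[c]); print(n,c,'pot',x.round(1),round(s,1)); draw(im,p,potc(c),x)
        elif c: 
            x,s=fit(p,lidc(c),lids[c]); print(n,c,'lid',x.round(1),round(s,1)); draw(im,p,lidc(c),x)
            for q in lidc(c): print('   ',fit(p,[q],lids[c])[0].round(1))
    if n=='w2':
        x,s=fit(p,lidc('blue'),lids['blue']); print('w2 blue lid',x); draw(im,p,lidc('blue'),x)
    if n=='w3':
        x,s=fit(p,potc('steel'),pots['steel']); print('w3 steel pot',x); draw(im,p,potc('steel'),x)
    cv2.imwrite('pics/f_'+n+'.png',im)
E
```

```text
w1 blue pot [376.8 286. ] 148.3
w1 white pot [484.2 118.3] 182.4
w1 green pot [555.3 391.9] 103.2
w2 blue pot [377.9 286.8] 121.5
w2 white pot [484.7 121.1] 202.3
w2 steel pot [633.5 145.5] 63.7
w2 green pot [555. 392.] 116.6
w2 blue lid [ 469.54437512 -102.8013327 ]
w3 blue lid [ 469.9 -103.1] 261.7
    [ 469.7 -102.8]
    [ 469.7 -103.2]
w3 white lid [ 538.1 -394.1] 209.7
    [ 537.3 -396.3]
    [ 539.3 -392.1]
w3 steel lid [ 394.5 -279.5] 178.2
    [ 403.3 -283.9]
    [ 394.5 -279.5]
w3 green lid [ 657.6 -128.9] 251.1
    [ 657.1 -128.5]
    [ 657.6 -129. ]
w3 steel pot [633.39629473 145.93656769]
```

```bash
python3 -c "
import cv2,numpy as np
a=[cv2.resize(cv2.imread(f'pics/f_w{i}.png')[:400],(800,500)) for i in (2,3)]
cv2.imwrite('pics/f2.png',a[0]);cv2.imwrite('pics/f3.png',a[1])"
```

```text
(no output)
```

View pics/f2.png

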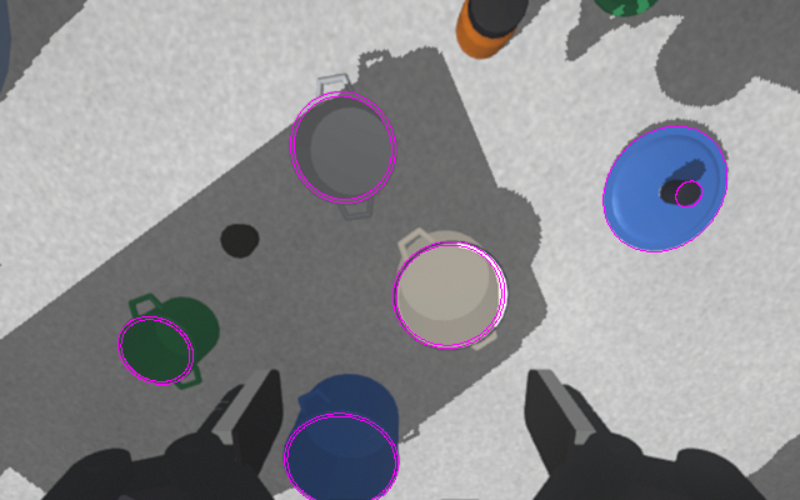

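View pics/f3.png

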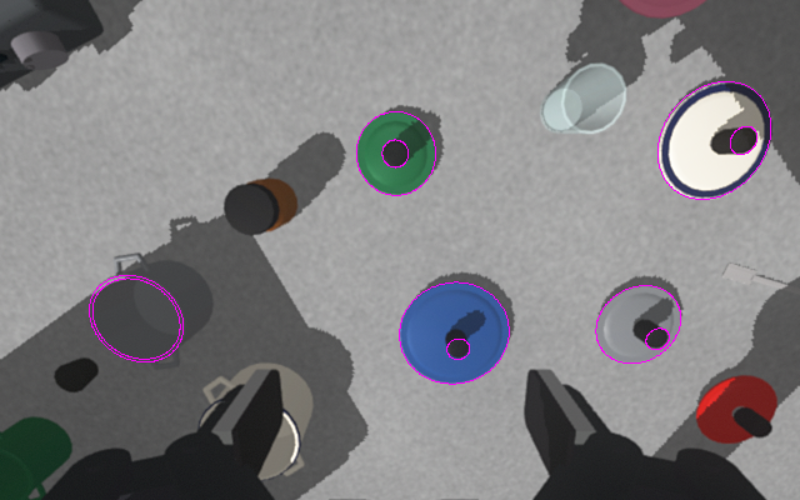

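Overlaid circles match the rims, flanges and knobs, and repeat views agree to about 1–3 mm. I'm starting with the blue lid: approach, descend and close.

Request:
{"fn": "play_rows", "kwargs": {"moves": [[[-0.36,-0.015,-0.3],0,-1],[[-0.362,-0.015,-0.5],0,-1],[[-0.362,-0.015,-0.6],0,-1],[[-0.362,-0.015,-0.6],0,-1],[[-0.362,-0.015,-0.6],0,-1],[[-0.362,-0.015,-0.7],0,-1],[[-0.362,-0.015,-0.8],0,-1],[[-0.362,-0.015,-0.85],0,-1],[[-0.362,-0.015,-0.85],0,-1],[[-0.362,-0.015,-0.85],0,-1]]}}

```text
clock: 6.55
position: [471.1, -103.5, 196.2]
ee_rot: [0.974, -0.228, 0.002, -0.0]
contact_force: [-0.3, -0.3, 0.3]
gripper_width: 85.7
```

```bash
python3 look.py w4
```

```text
6.6 [ 470.9 -103.5  196.1] [ 9.737e-01 -2.276e-01  1.600e-03 -4.000e-04] [ 0.68 -0.18  0.75] 85.37445709607186
71.33335236428353 322.49668171551957 235.52755524466167 [ 539.79939743 -136.78658502  166.13619826] [ 0.07810925 -0.12766022  0.83994045 -0.52163383] 8
```

View pics/w4.png

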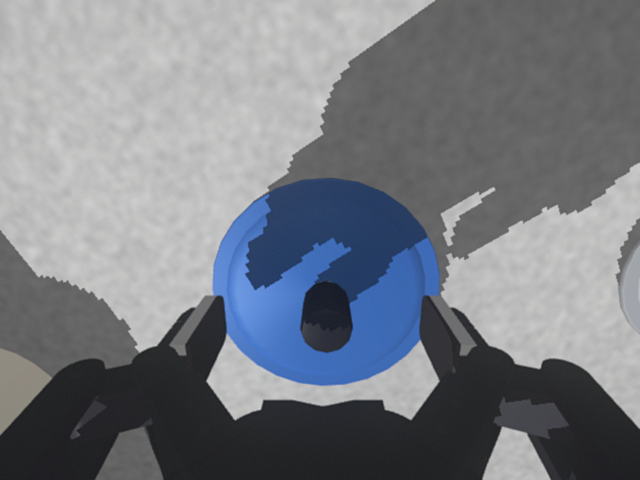

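The knob sits between the pads, at about (326,320). Now closing.

Request:
{"fn": "play_rows", "kwargs": {"moves": [[[0,0,0],0,1],[[0,0,0],0,1],[[0,0,0],0,1],[[0,0,0],0,1],[[0,0,0],0,1],[[0,0,0],0,1],[[0,0,0],0,1],[[0,0,0],0,1],[[0,0,0],0,1],[[0,0,0],0,1]]}}

```text
clock: 7.85
position: [470.9, -103.5, 196.5]
ee_rot: [0.974, -0.228, 0.002, -0.0]
contact_force: [-1.6, -0.3, 5.0]
gripper_width: 20.3
```

```bash
python3 look.py w5
```

```text
7.9 [ 470.9 -103.5  196.5] [ 9.738e-01 -2.275e-01  1.700e-03 -4.000e-04] [-1.26  0.46  5.17] 20.339796897580367
71.33335236428353 322.49668171551957 235.52755524466167 [ 539.62425719 -136.8061311   166.49686084] [ 0.07809078 -0.12760777  0.83992033 -0.52168182] 9
```

View pics/w5.png

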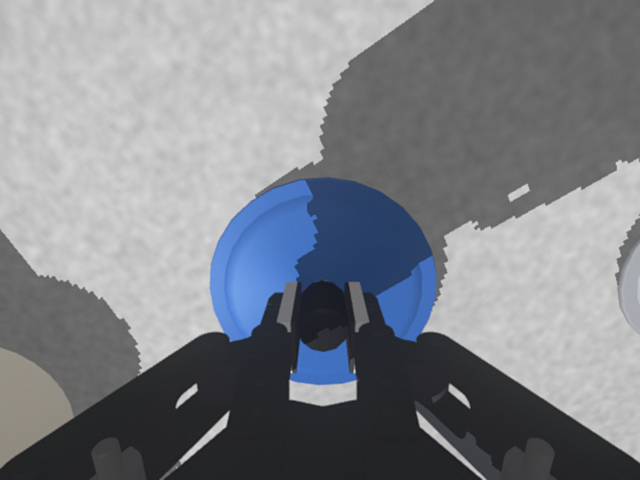

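Request:
{"fn": "play_rows", "kwargs": {"moves": [[[0,0,0.05],0,1],[[0,0,0.15],0,1],[[0,0,0.3],0,1],[[0,0,0.45],0,1],[[-0.03,0.1,0.5],0,1],[[-0.08,0.25,0.5],0,1],[[-0.12,0.4,0.5],0,1],[[-0.16,0.55,0.5],0,1],[[-0.2,0.7,0.5],0,1],[[-0.2,0.8,0.5],0,1],[[-0.2,0.8,0.5],0,1]]}}

```text
clock: 9.28
position: [410.7, 138.0, 346.1]
ee_rot: [0.974, -0.226, 0.002, -0.0]
contact_force: [-0.3, 0.9, -1.5]
gripper_width: 19.9
```

```bash
python3 look.py w6
```

```text
9.325 [410.6 137.  346. ] [ 0.9739 -0.2268  0.0012  0.    ] [-0.56 -0.83 -0.15] 19.911909690236584
71.33335236428353 322.49668171551957 235.52755524466167 [479.52353786 104.91308687 316.05538602] [ 0.07843022 -0.12761186  0.83910752 -0.52293641] 10
```

View pics/w6.png

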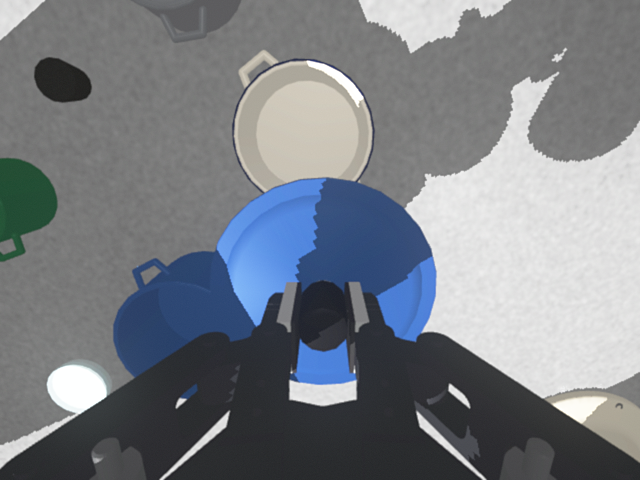

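```bash
python3 - <<'E'
from fit import *
p=load('w6'); s=arm.read_state(); z=s['position'][2]-196.5
x,sc=fit(p,[(57.5,13+z)],s['position'][:2],15); print(x,x-s['position'][:2],sc)
x,sc=fit(p,potc('white'),(484,120),15); print('white pot',x)
x,sc=fit(p,potc('blue'),(377,286.5),10); print('blue pot',x)
print('move',(np.array([378,286.3])-s['position'][:2])/300, (262-s['position'][2])/300)
E
```

```text
[410.11699605 139.08798816] [-0.47968315  2.08979776] 98.68314318049322
white pot [482.66261777 119.36555983]
blue pot [383.31374252 287.53706028]
move [-0.1086556  0.4976727] -0.2798864826976599
```

Request:
{"fn": "play_rows", "kwargs": {"moves": [[[-0.03,0.15,0],0,1],[[-0.06,0.3,0],0,1],[[-0.09,0.42,0],0,1],[[-0.108,0.497,0],0,1],[[-0.108,0.497,0],0,1],[[-0.108,0.497,-0.05],0,1],[[-0.108,0.497,-0.12],0,1],[[-0.108,0.497,-0.17],0,1],[[-0.108,0.497,-0.2],0,1],[[-0.108,0.497,-0.2],0,1]]}}

```text
clock: 10.58
position: [378.4, 285.2, 285.5]
ee_rot: [0.974, -0.227, 0.001, 0.001]
contact_force: [-0.2, -0.7, -0.7]
gripper_width: 20.6
```

```bash
python3 look.py w7; python3 - <<'E'
from fit import *
p=arm.get_image('scene'); save(p,'s7f'); c=p['pixels'][210:360,350:510,::-1]; c=cv2.resize(c,None,fx=4,fy=4,interpolation=cv2.INTER_CUBIC); cv2.imwrite('pics/s7.png',c)
E
```

```text
10.625 [378.5 285.6 286.1] [ 9.739e-01 -2.272e-01  1.300e-03  2.000e-04] [ 0.84  0.02 -1.14] 20.12169716379976
71.33335236428353 322.49668171551957 235.52755524466167 [447.06157609 251.81312053 255.36308421] [ 0.07951691 -0.12735369  0.8398769  -0.5215984 ] 11
```

View pics/w7.png

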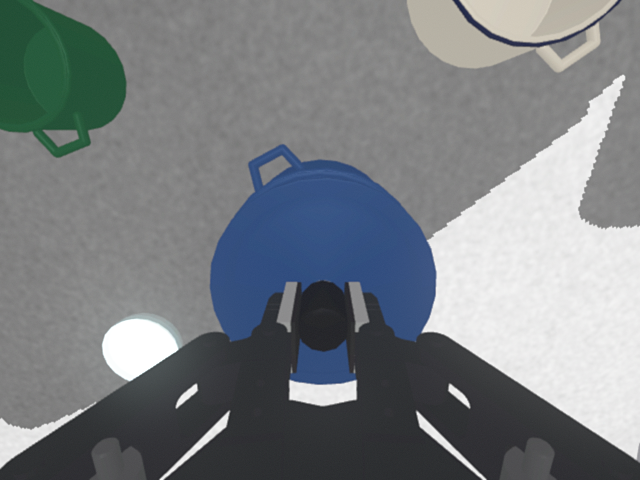

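View pics/s7.png

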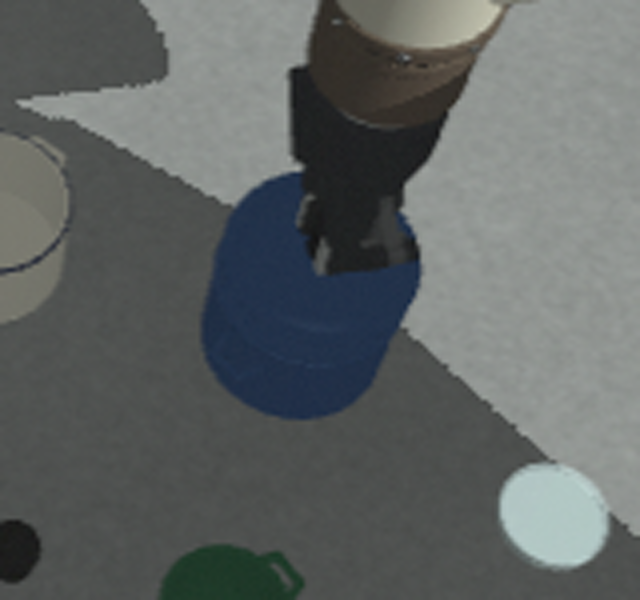

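The lid is concentric over the blue pot, so I'm lowering it.

Request:
{"fn": "play_rows", "kwargs": {"moves": [[[0,0,-0.025],0,1],[[0,0,-0.04],0,1],[[0,0,-0.055],0,1],[[0,0,-0.065],0,1],[[0,0,-0.073],0,1],[[0,0,-0.077],0,1],[[0,0,-0.077],0,1],[[0,0,-0.077],0,1]]}}

```text
clock: 11.68
position: [378.5, 285.9, 263.4]
ee_rot: [0.974, -0.227, 0.001, -0.0]
contact_force: [-0.1, -0.7, -0.5]
gripper_width: 20.2
```

Request:
{"fn": "play_rows", "kwargs": {"moves": [[[0,0,-0.005],0,1],[[0,0,-0.007],0,1],[[0,0,-0.007],0,1]]}}

```text
clock: 12.05
position: [378.6, 286.0, 262.5]
ee_rot: [0.974, -0.227, 0.002, -0.001]
contact_force: [-3.0, -1.1, 8.2]
gripper_width: 20.0
```

Request:
{"fn": "play_rows", "kwargs": {"moves": [[[0,0,0.003],0,0.3],[[0,0,0.003],0,-0.2],[[0,0,0.003],0,-1],[[0,0,0.003],0,-1],[[0,0,0.003],0,-1],[[0,0,0.003],0,-1],[[0,0,0.003],0,-1],[[0,0,0.15],0,-1],[[0,0,0.3],0,-1],[[-0.05,0,0.45],0,-1],[[-0.05,0,0.5],0,-1],[[-0.05,0,0.5],0,-1]]}}

```text
clock: 13.55
position: [363.5, 286.0, 413.8]
ee_rot: [0.974, -0.227, 0.002, -0.002]
contact_force: [-0.6, 0.7, -0.4]
gripper_width: 85.2
```

```bash
python3 look.py w8;python3 - <<'E'
from fit import *
p=load('w8')
print(fit(p,lidc('blue',66),(377,286),10),fit(p,[(11,114)],(377,286),10),fit(p,potc('white'),(484,120),10),fit(p,potc('green'),(555,392),10))
E
```

```text
13.6 [363.4 285.8 412.4] [ 9.739e-01 -2.268e-01  1.700e-03 -9.000e-04] [-0.26 -0.91 -1.79] 85.03980249639625
71.33335236428353 322.49668171551957 235.52755524466167 [432.36178621 252.91039883 383.74186492] [ 0.07644413 -0.12844621  0.83930592 -0.52270779] 13
(array([379.82530586, 286.24228478]), np.float64(221.65174782849272)) (array([380.60819882, 285.78788428]), np.float64(106.3754401589986)) (array([480.98571472, 121.44054232]), np.float64(124.4462683130449)) (array([555.82802278, 389.73370355]), np.float64(90.04776682408038))
```

View pics/w8.png

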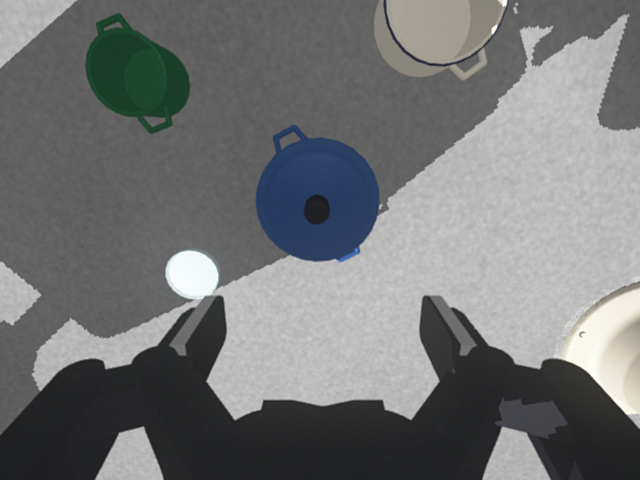

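Request:
{"fn": "play_rows", "kwargs": {"moves": [[[0.1,-0.2,0],0,-1],[[0.2,-0.4,0],0,-1],[[0.25,-0.6,0],0,-1],[[0.25,-0.8,0],0,-1],[[0.25,-1.0,0],0,-1],[[0.25,-1.0,0],0,-1]]}}

```text
clock: 14.35
position: [437.8, -17.6, 410.6]
ee_rot: [0.973, -0.23, -0.0, 0.0]
contact_force: [0.5, 0.6, -0.3]
gripper_width: 85.4
```

Request:
{"fn": "play_rows", "kwargs": {"moves": [[[0,-0.2,0],0,-1],[[0,-0.4,-0.05],0,-1],[[-0.05,-0.6,-0.1],0,-1],[[-0.1,-0.8,-0.2],0,-1],[[-0.15,-0.89,-0.25],0,-1],[[-0.15,-0.89,-0.25],0,-1],[[-0.15,-0.89,-0.25],0,-1],[[-0.15,-0.89,-0.25],0,-1]]}}

```text
clock: 15.35
position: [393.5, -283.7, 336.0]
ee_rot: [0.973, -0.229, 0.0, 0.0]
contact_force: [0.5, 0.3, 0.0]
gripper_width: 85.3
```

```bash
python3 look.py w9;python3 - <<'E'
from fit import *
p=load('w9'); im=p['pixels'][:,:,::-1].copy()
s=arm.read_state()['position']
for l in (lidc('steel'),lidc('steel')[:1],lidc('steel')[1:]):
    x,_=fit(p,l,(395,-280),12); print(x, (x-s[:2])/300); draw(im,p,l,x)
print((196-s[2])/300)
x,_=fit(p,lidc('white'),(538,-394),12);print('white',x);draw(im,p,lidc('white'),x)
cv2.imwrite('pics/f9.png',im)
p=arm.get_image('side'); save(p,'side9'); np.save('pics/side9.npy',p,allow_pickle=True)
im=p['pixels'][:,:,::-1].copy()
draw(im,p,[(57.5,79),(11,114),(56,0)],(378.5,286.3))
cv2.imwrite('pics/side9c.png',cv2.resize(im[120:240,180:330],None,fx=5,fy=5,interpolation=cv2.INTER_CUBIC))
E
```

```text
15.4 [ 393.5 -283.7  336.1] [ 9.734e-01 -2.291e-01  5.000e-04  1.000e-04] [-0.2  -0.15 -0.27] 85.62109586445865
71.33335236428353 322.49668171551957 235.52755524466167 [ 462.07926022 -317.23161141  305.78977452] [ 0.0791232  -0.12835451  0.84069697 -0.52008965] 14
[ 394.87108802 -279.96352321] [0.00463454 0.01230708]
[ 398.67381789 -288.82510349] [ 0.01731031 -0.01723152]
[ 396.61018083 -280.70395677] [0.01043152 0.00983897]
-0.4670078217467737
white [ 540.108849   -396.94698649]
```

View pics/f9.png

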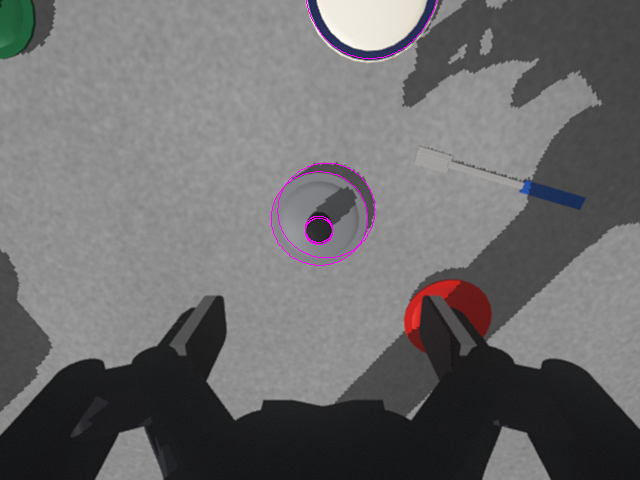

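View pics/side9c.png

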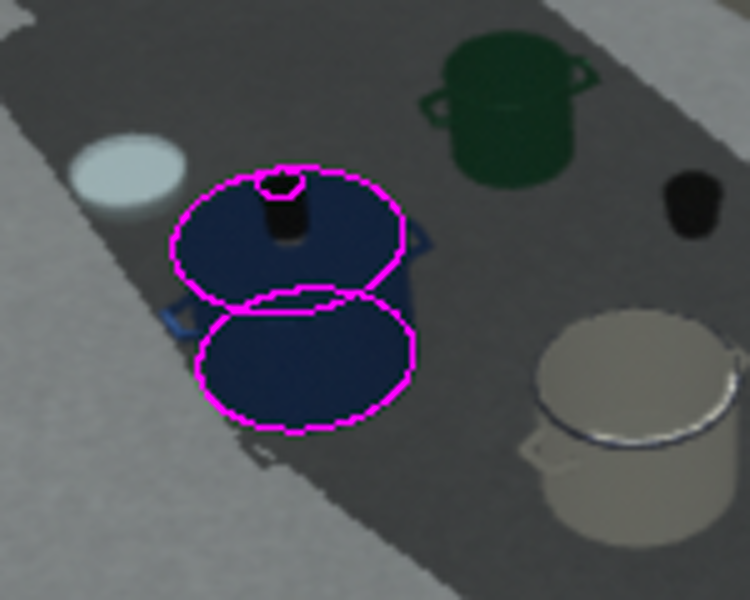

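Request:
{"fn": "play_rows", "kwargs": {"moves": [[[0.006,0.011,-0.15],0,-1],[[0.006,0.011,-0.3],0,-1],[[0.006,0.011,-0.4],0,-1],[[0.006,0.011,-0.467],0,-1],[[0.006,0.011,-0.467],0,-1],[[0.006,0.011,-0.467],0,-1]]}}

```text
clock: 16.2
position: [395.9, -280.3, 197.0]
ee_rot: [0.974, -0.229, 0.002, 0.0]
contact_force: [0.2, 0.3, 0.5]
gripper_width: 85.6
```

Request:
{"fn": "play_rows", "kwargs": {"moves": [[[0,0,0],0,1],[[0,0,0],0,1],[[0,0,0],0,1],[[0,0,0],0,1],[[0,0,0],0,1],[[0,0,0],0,1],[[0,0,0],0,1],[[0,0,0],0,1],[[0,0,0],0,1]]}}

```text
clock: 17.32
position: [396.0, -280.4, 197.5]
ee_rot: [0.974, -0.229, 0.002, 0.0]
contact_force: [-0.4, 1.3, 6.6]
gripper_width: 20.1
```

```bash
python3 look.py w10
```

```text
17.375 [ 396.  -280.4  197.5] [ 9.735e-01 -2.286e-01  1.800e-03  3.000e-04] [-1.6   0.34  4.96] 20.023654249133855
71.33335236428353 322.49668171551957 235.52755524466167 [ 464.68291076 -313.86089711  167.52937627] [ 0.07841598 -0.12719215  0.8405621  -0.52069995] 16
```

View pics/w10.png

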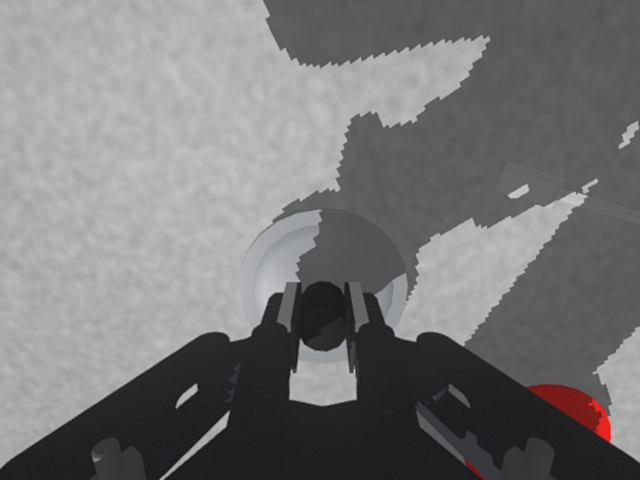

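Request:
{"fn": "play_rows", "kwargs": {"moves": [[[0,0,0.05],0,1],[[0,0,0.15],0,1],[[0,0,0.3],0,1],[[0,0,0.45],0,1],[[0.06,0.1,0.5],0,1],[[0.14,0.25,0.5],0,1],[[0.22,0.4,0.5],0,1],[[0.3,0.55,0.5],0,1],[[0.38,0.7,0.5],0,1],[[0.46,0.85,0.5],0,1],[[0.53,0.95,0.5],0,1],[[0.53,0.95,0.5],0,1]]}}

```text
clock: 18.88
position: [556.1, 6.6, 346.6]
ee_rot: [0.974, -0.227, 0.001, 0.0]
contact_force: [-1.3, -0.6, 0.3]
gripper_width: 19.8
```

```bash
python3 look.py w11;python3 - <<'E'
from fit import *
p=load('w11'); im=p['pixels'][:,:,::-1].copy()
s=arm.read_state()['position']; print(fit(p,[(43.5,13+s[2]-197.5)],s[:2],10))
x,_=fit(p,potc('steel'),(633.5,145.5),12); print(x, (x-s[:2])/300,(252-s[2])/300); draw(im,p,potc('steel'),x)
cv2.imwrite('pics/f11.png',im)
E
```

```text
18.925 [555.2   5.5 346.5] [ 9.737e-01 -2.279e-01  9.000e-04  6.000e-04] [-0.66 -0.67 -1.14] 20.006010983631583
71.33335236428353 322.49668171551957 235.52755524466167 [624.75457754 -26.69313249 316.50739023] [ 0.07891247 -0.12729157  0.83980666 -0.52181842] 17
(array([554.94371949,   7.66441307]), np.float64(102.58034227562739))
[633.49818002 145.71445423] [0.26108207 0.46737343] -0.31512311539046683
```

View pics/f11.png

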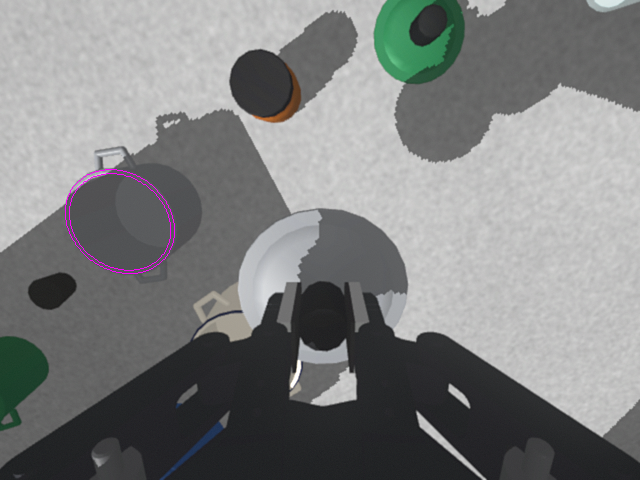

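Request:
{"fn": "play_rows", "kwargs": {"moves": [[[0.08,0.14,0],0,1],[[0.16,0.28,0],0,1],[[0.23,0.41,0],0,1],[[0.26,0.465,0],0,1],[[0.26,0.465,0],0,1],[[0.26,0.465,-0.08],0,1],[[0.26,0.465,-0.16],0,1],[[0.26,0.465,-0.22],0,1],[[0.26,0.465,-0.25],0,1],[[0.26,0.465,-0.25],0,1],[[0.26,0.465,-0.25],0,1]]}}

```text
clock: 20.3
position: [633.5, 145.0, 272.5]
ee_rot: [0.974, -0.228, 0.002, 0.0]
contact_force: [1.0, 0.3, -0.6]
gripper_width: 20.1
```

```bash
python3 look.py w12
```

```text
20.35 [633.5 145.1 272.6] [ 9.737e-01 -2.278e-01  1.700e-03  1.000e-04] [ 0.11  0.   -0.34] 20.152301133804873
71.33335236428353 322.49668171551957 235.52755524466167 [702.1812595  111.62066973 242.48276664] [ 0.07848542 -0.12732887  0.84014149 -0.52133451] 18
```

View pics/w12.png

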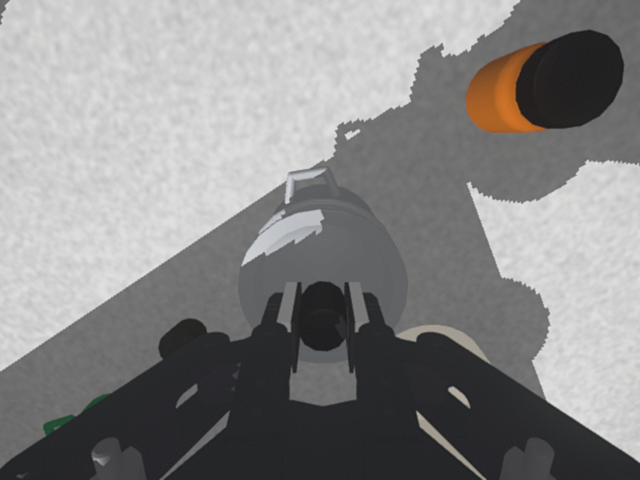

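Aligned over the steel pot. Seat height is TCP z ≈ 251.5, so I'm lowering 21 mm.

Request:
{"fn": "play_rows", "kwargs": {"moves": [[[0,0,-0.02],0,1],[[0,0,-0.035],0,1],[[0,0,-0.05],0,1],[[0,0,-0.06],0,1],[[0,0,-0.066],0,1],[[0,0,-0.07],0,1],[[0,0,-0.07],0,1]]}}

```text
clock: 21.22
position: [633.5, 145.1, 251.7]
ee_rot: [0.974, -0.228, 0.002, -0.0]
contact_force: [-0.4, -0.6, -0.7]
gripper_width: 20.2
```

Request:
{"fn": "play_rows", "kwargs": {"moves": [[[0,0,-0.004],0,1],[[0,0,-0.006],0,1],[[0,0,-0.006],0,1]]}}

```text
clock: 21.6
position: [633.5, 145.1, 251.6]
ee_rot: [0.974, -0.228, 0.002, -0.0]
contact_force: [-3.6, -0.2, 6.8]
gripper_width: 19.9
```

Request:
{"fn": "play_rows", "kwargs": {"moves": [[[0,0,0.003],0,0.3],[[0,0,0.003],0,-0.2],[[0,0,0.003],0,-1],[[0,0,0.003],0,-1],[[0,0,0.003],0,-1],[[0,0,0.003],0,-1],[[0,0,0.003],0,-1],[[0,0,0.15],0,-1],[[0,0,0.3],0,-1],[[0,0,0.4],0,-1],[[0,0,0.4],0,-1],[[0,0,0.4],0,-1]]}}

```text
clock: 23.1
position: [633.1, 145.1, 370.6]
ee_rot: [0.974, -0.228, 0.001, 0.0]
contact_force: [0.9, -0.6, -0.9]
gripper_width: 85.1
```

```bash
python3 look.py w13;python3 - <<'E'
from fit import *
p=load('w13'); im=p['pixels'][:,:,::-1].copy()
x,_=fit(p,lidc('steel',54),(633.5,145.5),8); print(x); draw(im,p,lidc('steel',54),x)
cv2.imwrite('pics/f13.png',im)
E
```

```text
23.15 [633.1 145.  370.1] [ 9.737e-01 -2.277e-01  1.000e-03  6.000e-04] [-0.1   0.42 -0.78] 85.45503005706578
71.33335236428353 322.49668171551957 235.52755524466167 [701.75688028 111.67577672 340.5764306 ] [ 0.078702   -0.12745653  0.84006177 -0.52139912] 19
[633.38106216 145.98890445]
```

View pics/f13.png

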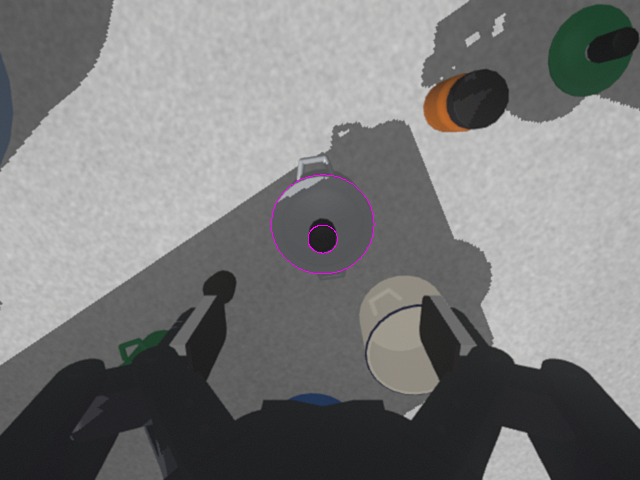

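Steel is seated. Next, the green lid.

Request:
{"fn": "play_rows", "kwargs": {"moves": [[[0.02,-0.2,0],0,-1],[[0.04,-0.4,0],0,-1],[[0.06,-0.6,0],0,-1],[[0.08,-0.8,-0.05],0,-1],[[0.08,-0.913,-0.1],0,-1],[[0.08,-0.913,-0.1],0,-1],[[0.08,-0.913,-0.1],0,-1],[[0.08,-0.913,-0.1],0,-1]]}}

```text
clock: 24.15
position: [657.3, -127.6, 340.4]
ee_rot: [0.974, -0.227, 0.001, 0.001]
contact_force: [0.3, 0.5, 1.0]
gripper_width: 85.7
```

```bash
python3 look.py w14;python3 - <<'E'
from fit import *
p=load('w14'); im=p['pixels'][:,:,::-1].copy()
s=arm.read_state()['position']; print(s)
x,_=fit(p,lidc('green'),(657,-129),10); print(x,(x-s[:2])/300,(196-s[2])/300); draw(im,p,lidc('green'),x)
cv2.imwrite('pics/f14.png',im)
E
```

```text
24.2 [ 657.3 -127.5  340.5] [ 9.739e-01 -2.268e-01  1.400e-03  5.000e-04] [-0.87 -0.11 -0.07] 85.3207643212145
71.33335236428353 322.49668171551957 235.52755524466167 [ 726.06895246 -160.87065709  310.28190886] [ 0.07917278 -0.12723681  0.83961943 -0.52209355] 20
[ 657.31983736 -127.52939015  340.52806966]
[ 658.58987478 -129.10631802] [ 0.00423346 -0.00525643] -0.4817602321860466
```

View pics/f14.png

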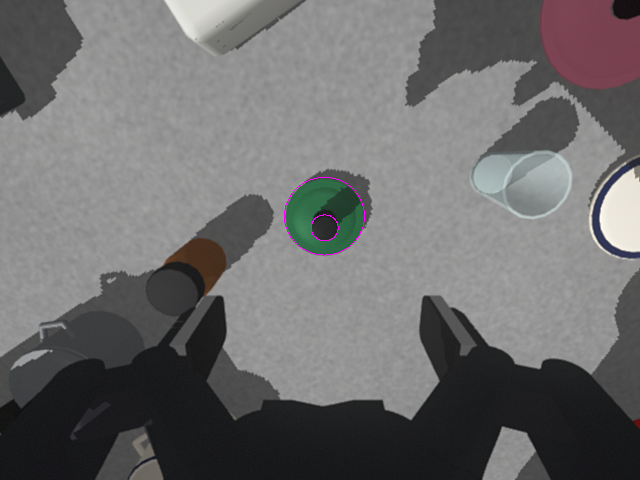

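Request:
{"fn": "play_rows", "kwargs": {"moves": [[[0.004,-0.005,-0.15],0,-1],[[0.004,-0.005,-0.3],0,-1],[[0.004,-0.005,-0.4],0,-1],[[0.004,-0.005,-0.48],0,-1],[[0.004,-0.005,-0.48],0,-1],[[0.004,-0.005,-0.48],0,-1]]}}

```text
clock: 24.95
position: [659.2, -128.4, 198.0]
ee_rot: [0.974, -0.226, 0.003, 0.0]
contact_force: [0.1, -0.4, 0.4]
gripper_width: 85.4
```

Request:
{"fn": "play_rows", "kwargs": {"moves": [[[0,0,0],0,1],[[0,0,0],0,1],[[0,0,0],0,1],[[0,0,0],0,1],[[0,0,0],0,1],[[0,0,0],0,1],[[0,0,0],0,1],[[0,0,0],0,1],[[0,0,0],0,1]]}}

```text
clock: 26.08
position: [659.5, -128.5, 198.6]
ee_rot: [0.974, -0.226, 0.003, 0.0]
contact_force: [-1.2, -0.1, 5.9]
gripper_width: 20.0
```

Request:
{"fn": "play_rows", "kwargs": {"moves": [[[0,0,0.05],0,1],[[0,0,0.15],0,1],[[0,0,0.3],0,1],[[0,0,0.45],0,1],[[-0.03,0.1,0.5],0,1],[[-0.08,0.25,0.5],0,1],[[-0.12,0.4,0.5],0,1],[[-0.16,0.55,0.5],0,1],[[-0.2,0.7,0.5],0,1],[[-0.24,0.85,0.5],0,1],[[-0.24,0.95,0.5],0,1],[[-0.24,0.95,0.5],0,1]]}}

```text
clock: 27.58
position: [587.0, 158.5, 348.6]
ee_rot: [0.974, -0.225, 0.003, 0.0]
contact_force: [-0.4, 0.6, -0.3]
gripper_width: 19.9
```

```bash
python3 look.py w15;python3 - <<'E'
from fit import *
p=load('w15'); im=p['pixels'][:,:,::-1].copy()
s=arm.read_state()['position']; print(s)
x,_=fit(p,potc('green'),(555,391.5),10); print(x,(x-s[:2])/300,s[2]); draw(im,p,potc('green'),x)
cv2.imwrite('pics/f15.png',im)
E
```

```text
27.625 [587.1 157.3 348.5] [ 9.743e-01 -2.253e-01  2.800e-03  5.000e-04] [-0.46 -0.07 -0.61] 20.348635768061975
71.33335236428353 322.49668171551957 235.52755524466167 [656.03094162 125.50988205 318.76899605] [ 0.07813127 -0.12607567  0.83853874 -0.52426445] 21
[587.10220448 157.32425005 348.52263539]
[556.85467505 391.86216796] [-0.1008251   0.78179306] 348.522635385765
```

View pics/f15.png

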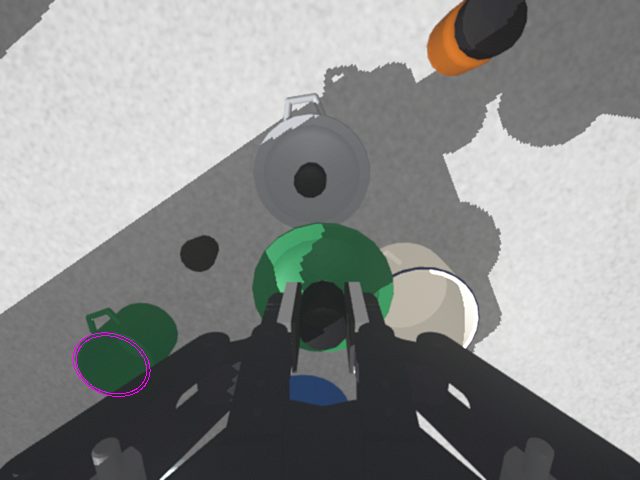

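Request:
{"fn": "play_rows", "kwargs": {"moves": [[[-0.03,0.2,0],0,1],[[-0.06,0.4,0],0,1],[[-0.09,0.6,0],0,1],[[-0.105,0.72,0],0,1],[[-0.105,0.781,0],0,1],[[-0.105,0.781,0],0,1],[[-0.105,0.781,-0.08],0,1],[[-0.105,0.781,-0.16],0,1],[[-0.105,0.781,-0.22],0,1],[[-0.105,0.781,-0.26],0,1],[[-0.105,0.781,-0.26],0,1],[[-0.105,0.781,-0.26],0,1]]}}

```text
clock: 29.12
position: [556.0, 391.7, 271.5]
ee_rot: [0.974, -0.225, 0.003, -0.0]
contact_force: [-0.4, 0.0, -0.5]
gripper_width: 20.2
```

```bash
python3 look.py w16; python3 - <<'E'
from fit import *
p=arm.get_image('scene'); c=p['pixels'][300:420,330:490,::-1]; c=cv2.resize(c,None,fx=4,fy=4,interpolation=cv2.INTER_CUBIC); cv2.imwrite('pics/s16.png',c)
E
```

```text
29.175 [555.9 391.8 271.6] [ 9.743e-01 -2.252e-01  3.400e-03 -3.000e-04] [ 0.88  0.34 -0.15] 20.159328573630837
71.33335236428353 322.49668171551957 235.52755524466167 [624.92303693 358.70005191 241.66995081] [ 0.07748943 -0.12615031  0.83887663 -0.52380101] 22
```

View pics/w16.png

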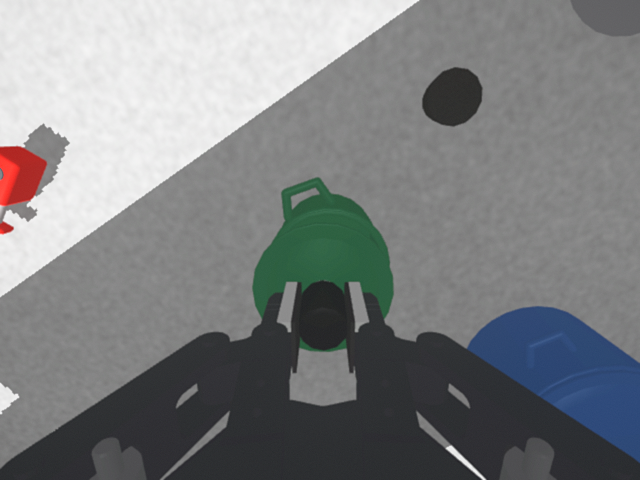

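View pics/s16.png

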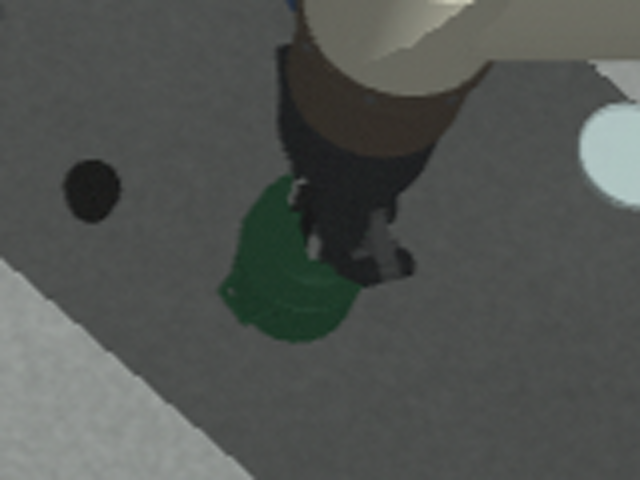

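```bash
python3 - <<'E'
from fit import *
for n,c,x,zz in (('w16','green',(555.5,391.7),271.6-198.6),('w12','steel',(633.4,145.6),272.6-197.5)):
    p=load(n); im=p['pixels'][:,:,::-1].copy(); d,h=D[c]
    draw(im,p,[(d/2,h),(d/2,0)],x)
    x2,_=fit(p,[((d+3)/2,13+zz)],x,8); print(n,x2); draw(im,p,[((d+3)/2,13+zz)],x2)
    cv2.imwrite('pics/g%s.png'%n,cv2.resize(im[150:370,200:440],None,fx=2.5,fy=2.5))
E
```

```text
w16 [555.57036195 392.88403792]
w12 [631.85391593 146.39154857]
```

View pics/gw16.png

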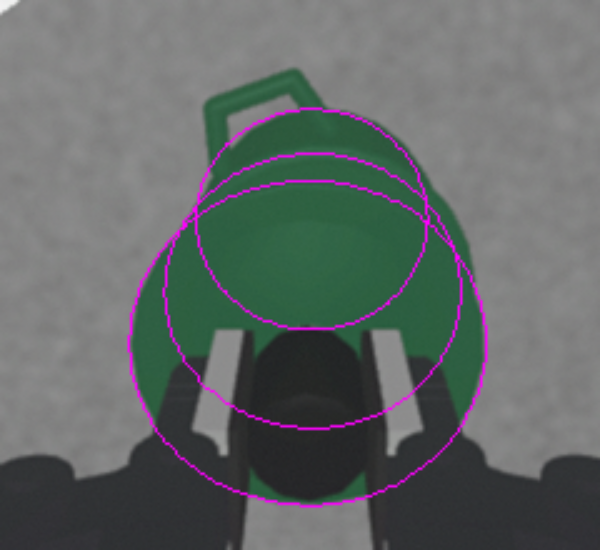

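View pics/gw12.png

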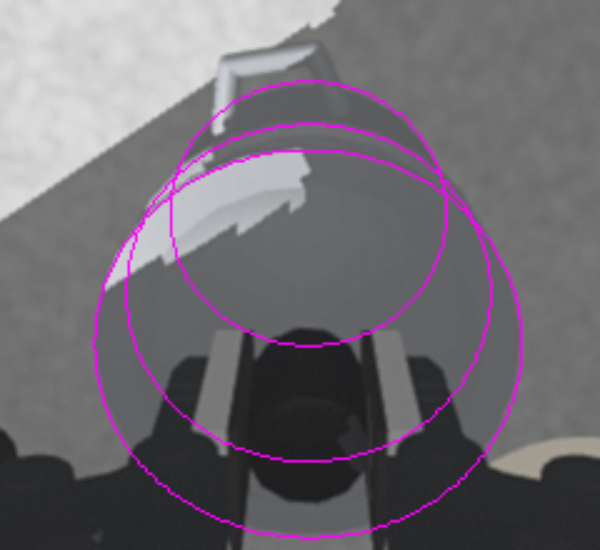

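```bash
python3 - <<'E'
from fit import *
p=load('w16'); print(Rot.from_quat(p['rotation']).as_matrix()[:,0])
im=p['pixels'][:,:,::-1].copy()
import fit as F
for cs in ([(35,58),(35,0)],[(35,58)],[(35,0)]):
    x,s=fit(p,cs,(554,389.5),6); print(x,s)
x,s=fit(p,[(35,58),(35,0)],(554,389.5),6);draw(im,p,[(35,58),(35,0)],x)
cv2.imwrite('pics/g2.png',cv2.resize(im[150:370,200:440],None,fx=2.5,fy=2.5))
p=load('w2');im=p['pixels'][:,:,::-1].copy();draw(im,p,[(35,58),(35,0)],(555.2,392));draw(im,p,[(35,58)],x);cv2.imwrite('pics/g3.png',cv2.resize(im[220:330,80:200],None,fx=5,fy=5))
E
```

```text
[-0.43925579 -0.89835947 -0.00214717]
[554.90025896 388.87242891] 86.26834381553434
[557.58358048 388.03246107] 41.51865056342105
[554.80597792 389.64039743] 61.617185434706336
```

View pics/g2.png

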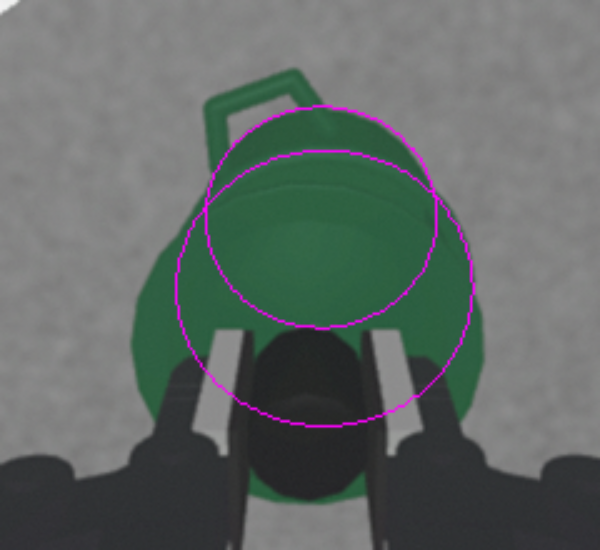

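View pics/g3.png

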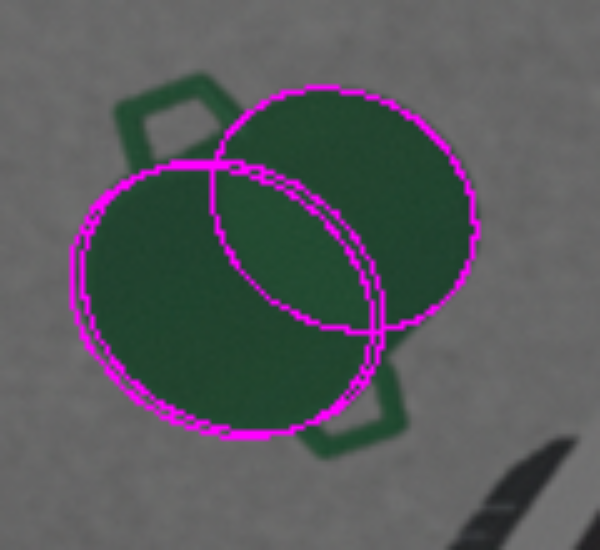

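Request:
{"fn": "play_rows", "kwargs": {"moves": [[[-0.002,-0.011,-0.02],0,1],[[-0.002,-0.011,-0.03],0,1],[[-0.002,-0.011,-0.03],0,1]]}}

```text
clock: 29.6
position: [555.1, 388.4, 262.2]
ee_rot: [0.974, -0.225, 0.003, 0.0]
contact_force: [0.1, 0.0, -1.5]
gripper_width: 20.1
```

```bash
python3 look.py w17; python3 - <<'E'
from fit import *
p=load('w17');s=arm.read_state()['position']
im=p['pixels'][:,:,::-1].copy()
x,q=fit(p,[(35,58),(35,0)],(554,389.5),6); print('pot',x,q);draw(im,p,[(35,58),(35,0)],x)
l=[(36.5,13+s[2]-198.6)]
x,q=fit(p,l,(554,389.5),6); print('lid',x,q);draw(im,p,l,x)
cv2.imwrite('pics/g17.png',cv2.resize(im[150:370,200:440],None,fx=2.5,fy=2.5))
E
```

```text
29.65 [555.2 388.5 262.4] [ 9.743e-01 -2.252e-01  3.200e-03 -1.000e-04] [-0.75  0.05 -1.21] 20.02617080560201
71.33335236428353 322.49668171551957 235.52755524466167 [624.05682161 355.38735592 232.34541017] [ 0.07778974 -0.12617126  0.83885512 -0.5237859 ] 24
pot [555.76733997 390.07408941] 79.452931285088
lid [554.70528921 389.48943067] 76.11159511004031
```

View pics/g17.png

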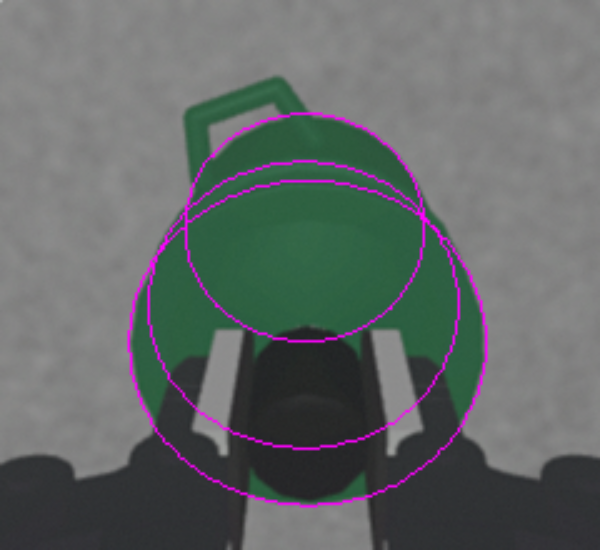

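Request:
{"fn": "play_rows", "kwargs": {"moves": [[[0.002,0.001,-0.015],0,1],[[0.002,0.001,-0.03],0,1],[[0.002,0.001,-0.04],0,1],[[0.002,0.001,-0.047],0,1],[[0.002,0.001,-0.051],0,1],[[0.002,0.001,-0.051],0,1]]}}

```text
clock: 30.4
position: [555.8, 388.8, 247.0]
ee_rot: [0.974, -0.225, 0.003, -0.0]
contact_force: [0.4, -0.1, -1.4]
gripper_width: 20.1
```

Request:
{"fn": "play_rows", "kwargs": {"moves": [[[0,0,-0.003],0,1],[[0,0,-0.005],0,1],[[0,0,-0.005],0,1]]}}

```text
clock: 30.78
position: [555.9, 388.9, 246.6]
ee_rot: [0.974, -0.225, 0.004, -0.0]
contact_force: [-2.1, -0.2, 5.1]
gripper_width: 19.9
```

Contact came at the expected height (246.6), so I'm releasing.

Request:
{"fn": "play_rows", "kwargs": {"moves": [[[0,0,0.003],0,0.3],[[0,0,0.003],0,-0.2],[[0,0,0.003],0,-1],[[0,0,0.003],0,-1],[[0,0,0.003],0,-1],[[0,0,0.003],0,-1],[[0,0,0.003],0,-1],[[0,0,0.15],0,-1],[[0,0,0.3],0,-1],[[0,0,0.4],0,-1],[[0,0,0.4],0,-1],[[0,0,0.4],0,-1]]}}

```text
clock: 32.28
position: [555.6, 388.7, 365.6]
ee_rot: [0.974, -0.225, 0.003, 0.0]
contact_force: [0.0, -0.1, -0.7]
gripper_width: 85.1
```

```bash
python3 look.py w18;python3 - <<'E'
from fit import *
p=load('w18'); im=p['pixels'][:,:,::-1].copy()
x,_=fit(p,lidc('green',48),(555.5,390),8); print(x); draw(im,p,lidc('green',48)+[(35,0)],x)
cv2.imwrite('pics/f18.png',im)
E
```

```text
32.325 [555.5 388.7 365. ] [ 9.743e-01 -2.251e-01  2.700e-03  7.000e-04] [ 1.05  0.49 -0.17] 85.5786548834824
71.33335236428353 322.49668171551957 235.52755524466167 [624.4876035  355.65967114 335.77426574] [ 0.07796    -0.12621897  0.83880211 -0.52383396] 25
[556.2931701  389.67393302]
```

View pics/f18.png

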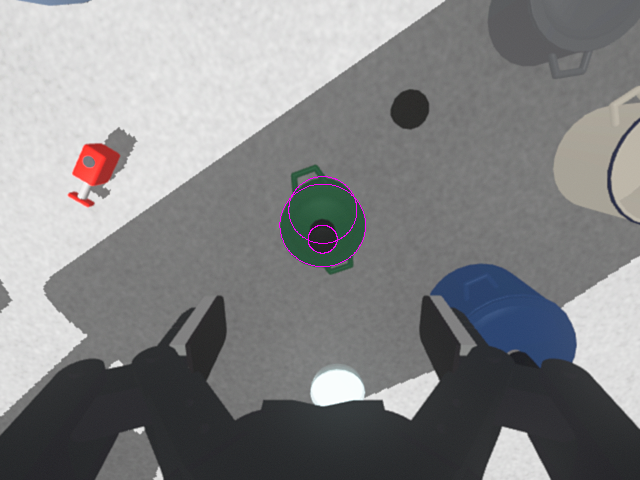

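Request:
{"fn": "play_rows", "kwargs": {"moves": [[[-0.04,-0.18,0],0,-1],[[-0.08,-0.36,0],0,-1],[[-0.12,-0.54,0],0,-1],[[-0.17,-0.72,0],0,-1],[[-0.22,-0.85,0],0,-1],[[-0.237,-0.897,0],0,-1],[[-0.237,-0.897,0],0,-1],[[-0.237,-0.897,0],0,-1]]}}

```text
clock: 33.33
position: [485.1, 120.6, 364.7]
ee_rot: [0.974, -0.225, 0.003, 0.001]
contact_force: [-0.7, 0.2, 0.1]
gripper_width: 85.6
```

```bash
python3 look.py w19;python3 - <<'E'
from fit import *
p=load('w19'); im=p['pixels'][:,:,::-1].copy()
x,_=fit(p,potc('white'),(483,120),8); print(x); draw(im,p,potc('white')+[(49,0)],x)
cv2.imwrite('pics/f19.png',im)
E
```

```text
33.375 [485.1 120.7 364.7] [ 9.745e-01 -2.245e-01  2.700e-03  7.000e-04] [-0.33  0.17  0.03] 85.57862231257054
71.33335236428353 322.49668171551957 235.52755524466167 [554.05500811  87.6065529  334.86871234] [ 0.07854177 -0.12590822  0.83860482 -0.52413764] 26
[484.33583789 120.44181794]
```

View pics/f19.png

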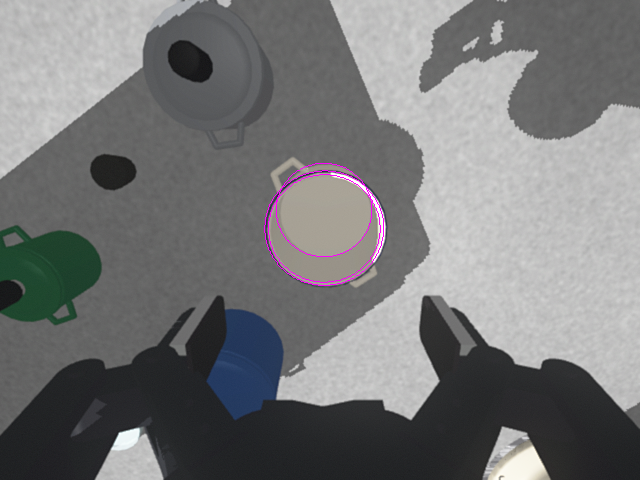

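Request:
{"fn": "play_rows", "kwargs": {"moves": [[[0.03,-0.2,0],0,-1],[[0.05,-0.4,0],0,-1],[[0.07,-0.6,0],0,-1],[[0.09,-0.8,0],0,-1],[[0.1,-1.0,0],0,-1],[[0.1,-1.0,0],0,-1]]}}

```text
clock: 34.12
position: [515.8, -182.0, 363.8]
ee_rot: [0.974, -0.227, 0.002, 0.001]
contact_force: [-0.9, 0.3, 0.6]
gripper_width: 85.2
```

Request:
{"fn": "play_rows", "kwargs": {"moves": [[[0.03,-0.2,0],0,-1],[[0.05,-0.4,0],0,-1],[[0.077,-0.6,-0.05],0,-1],[[0.077,-0.7,-0.08],0,-1],[[0.077,-0.71,-0.08],0,-1],[[0.077,-0.71,-0.08],0,-1],[[0.077,-0.71,-0.08],0,-1]]}}

```text
clock: 35.0
position: [539.6, -393.5, 340.5]
ee_rot: [0.974, -0.226, 0.003, 0.001]
contact_force: [-0.8, -0.5, -0.2]
gripper_width: 85.5
```

```bash
python3 look.py w20;python3 - <<'E'
from fit import *
p=load('w20'); im=p['pixels'][:,:,::-1].copy()
s=arm.read_state()['position']; print(s)
x,_=fit(p,lidc('white'),(539,-395),10); print(x,(x-s[:2])/300,(196-s[2])/300); draw(im,p,lidc('white'),x)
cv2.imwrite('pics/f20.png',im)
E
```

```text
35.05 [ 539.5 -393.6  340.6] [ 0.9742 -0.2259  0.0028  0.0011] [0.43 0.12 0.46] 85.52239430312083
71.33335236428353 322.49668171551957 235.52755524466167 [ 608.52162914 -426.67525696  310.70731738] [ 0.07860937 -0.125761    0.83924528 -0.52313679] 27
[ 539.52441608 -393.60920507  340.62875108]
[ 540.05790523 -397.31235884] [ 0.0017783  -0.01234385] -0.482095836936413
```

View pics/f20.png

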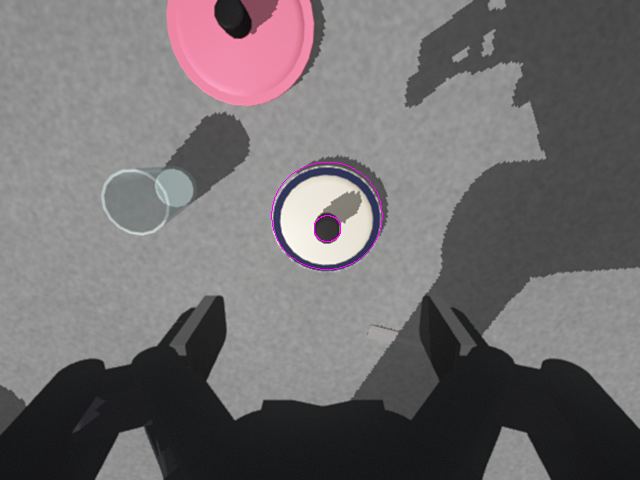

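Request:
{"fn": "play_rows", "kwargs": {"moves": [[[0.001,-0.012,-0.15],0,-1],[[0.001,-0.012,-0.3],0,-1],[[0.001,-0.012,-0.4],0,-1],[[0.001,-0.012,-0.482],0,-1],[[0.001,-0.012,-0.482],0,-1],[[0.001,-0.012,-0.482],0,-1]]}}

```text
clock: 35.8
position: [540.6, -397.0, 197.7]
ee_rot: [0.974, -0.225, 0.004, 0.002]
contact_force: [-0.3, -0.3, 0.3]
gripper_width: 85.2
```

Request:
{"fn": "play_rows", "kwargs": {"moves": [[[0,0,0],0,1],[[0,0,0],0,1],[[0,0,0],0,1],[[0,0,0],0,1],[[0,0,0],0,1],[[0,0,0],0,1],[[0,0,0],0,1],[[0,0,0],0,1],[[0,0,0],0,1]]}}

```text
clock: 36.92
position: [540.8, -397.1, 198.3]
ee_rot: [0.974, -0.225, 0.004, 0.002]
contact_force: [-0.4, 1.4, 5.3]
gripper_width: 20.0
```

Request:
{"fn": "play_rows", "kwargs": {"moves": [[[0,0,0.05],0,1],[[0,0,0.15],0,1],[[0,0,0.3],0,1],[[0,0,0.45],0,1],[[0,0.1,0.5],0,1],[[-0.02,0.25,0.5],0,1],[[-0.04,0.4,0.5],0,1],[[-0.06,0.55,0.5],0,1],[[-0.07,0.7,0.5],0,1],[[-0.08,0.85,0.5],0,1],[[-0.08,0.95,0.5],0,1],[[-0.08,0.95,0.5],0,1]]}}

```text
clock: 38.42
position: [516.5, -110.5, 348.7]
ee_rot: [0.975, -0.224, 0.005, 0.001]
contact_force: [-0.8, 0.3, -0.7]
gripper_width: 19.9
```

```bash
python3 look.py w21
```

```text
38.475 [ 516.6 -111.4  348.6] [ 0.9745 -0.2243  0.0045  0.0016] [0.05 0.38 0.12] 19.92718608993221
71.33335236428353 322.49668171551957 235.52755524466167 [ 585.66100978 -143.41140401  319.10769192] [ 0.07798072 -0.12407123  0.83833287 -0.52509364] 28
```

View pics/w21.png

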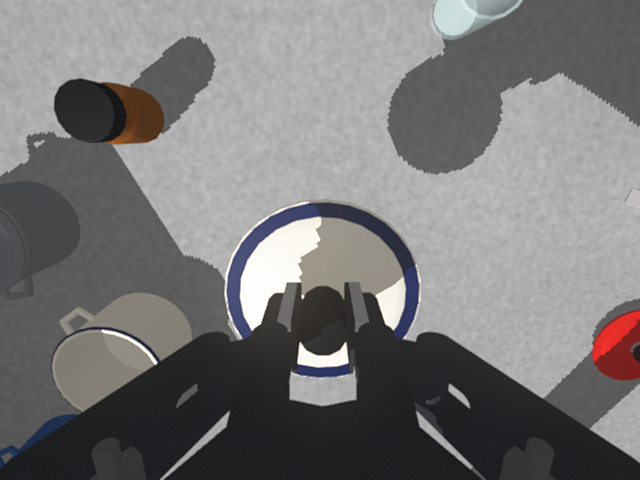

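Request:
{"fn": "play_rows", "kwargs": {"moves": [[[-0.03,0.18,0],0,1],[[-0.06,0.36,0],0,1],[[-0.09,0.54,0],0,1],[[-0.107,0.7,0],0,1],[[-0.107,0.771,0],0,1],[[-0.107,0.771,0],0,1],[[-0.107,0.771,-0.08],0,1],[[-0.107,0.771,-0.16],0,1],[[-0.107,0.771,-0.22],0,1],[[-0.107,0.771,-0.245],0,1],[[-0.107,0.771,-0.245],0,1],[[-0.107,0.771,-0.245],0,1]]}}

```text
clock: 39.98
position: [484.9, 119.7, 275.9]
ee_rot: [0.974, -0.224, 0.005, 0.001]
contact_force: [-0.2, 0.0, -1.1]
gripper_width: 20.0
```

```bash
python3 look.py w22; python3 - <<'E'
from fit import *
p=load('w22');s=arm.read_state()['position']
im=p['pixels'][:,:,::-1].copy()
x,q=fit(p,[(49,70),(49,0)],(484,120),6); print('pot',x,q);draw(im,p,[(49,70),(49,0)],x)
l=[(50.5,13+s[2]-198.3)]
x,q=fit(p,l,(484,120),6); print('lid',x,q);draw(im,p,l,x)
cv2.imwrite('pics/g22.png',cv2.resize(im[150:390,190:450],None,fx=2.5,fy=2.5))
E
```

```text
40.025 [484.9 119.8 275.9] [ 0.9745 -0.2244  0.0051  0.0011] [ 0.73 -0.18 -1.6 ] 19.591896456271925
71.33335236428353 322.49668171551957 235.52755524466167 [554.04668212  86.63761886 246.37426429] [ 0.07720525 -0.12395807  0.83880305 -0.52448374] 29
pot [482.23433826 119.36099643] 134.45737193930452
lid [481.41006918 121.38513525] 95.23707257623008
```

View pics/g22.png

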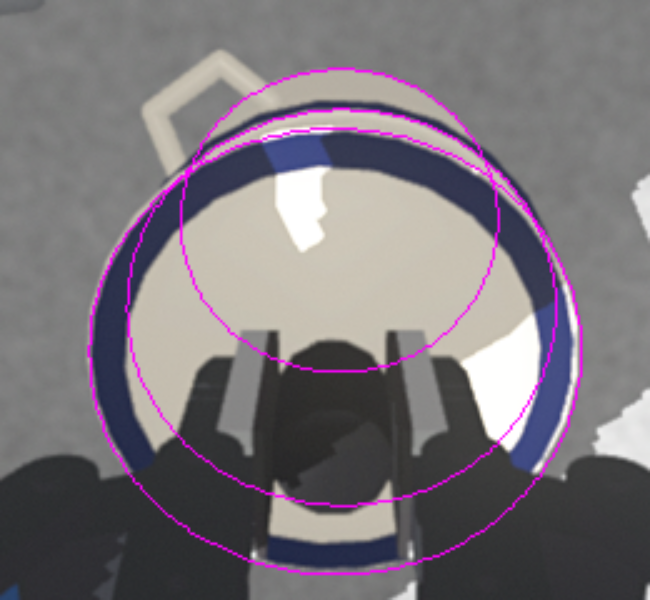

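Request:
{"fn": "play_rows", "kwargs": {"moves": [[[0,0.001,-0.015],0,1],[[0,0.001,-0.03],0,1],[[0,0.001,-0.045],0,1],[[0,0.001,-0.053],0,1],[[0,0.001,-0.057],0,1],[[0,0.001,-0.057],0,1]]}}

```text
clock: 40.78
position: [484.8, 119.9, 258.9]
ee_rot: [0.974, -0.224, 0.005, 0.001]
contact_force: [-1.0, -2.0, -0.2]
gripper_width: 20.1
```

Request:
{"fn": "play_rows", "kwargs": {"moves": [[[0,0,-0.003],0,1],[[0,0,-0.005],0,1],[[0,0,-0.005],0,1]]}}

```text
clock: 41.15
position: [484.9, 119.8, 258.3]
ee_rot: [0.975, -0.224, 0.005, 0.001]
contact_force: [-1.9, -1.6, 6.8]
gripper_width: 20.2
```

Contact at the seat height (258.3). Releasing, then retreating well clear for the final check.

Request:
{"fn": "play_rows", "kwargs": {"moves": [[[0,0,0.003],0,0.3],[[0,0,0.003],0,-0.2],[[0,0,0.003],0,-1],[[0,0,0.003],0,-1],[[0,0,0.003],0,-1],[[0,0,0.003],0,-1],[[0,0,0.003],0,-1],[[0,0,0.15],0,-1],[[0,0,0.3],0,-1],[[0,0,0.45],0,-1],[[0,0,0.6],0,-1],[[0,0,0.6],0,-1]]}}

```text
clock: 42.65
position: [485.3, 120.0, 442.4]
ee_rot: [0.975, -0.224, 0.009, -0.002]
contact_force: [-0.7, 0.0, -1.2]
gripper_width: 85.6
```

```bash
python3 look.py w23
```

```text
42.7 [484.8 119.8 439.8] [ 9.745e-01 -2.243e-01  6.600e-03 -1.000e-04] [-0.78 -0.99 -0.57] 85.26403886943311
71.33335236428353 322.49668171551957 235.52755524466167 [554.73135362  87.10618105 413.37625149] [ 0.07274246 -0.12314791  0.8386456  -0.52556321] 30
```

Request:
{"fn": "play_rows", "kwargs": {"moves": [[[0,-0.2,0],0,-1],[[0,-0.4,0],0,-1],[[0,-0.6,0],0,-1],[[0,-0.8,0],0,-1],[[0,-1.0,0],0,-1],[[0,-1.0,0],0,-1],[[0,-1.0,0],0,-1]]}}

```text
clock: 43.58
position: [484.6, -180.3, 438.4]
ee_rot: [0.974, -0.225, 0.005, -0.0]
contact_force: [-0.3, -0.4, 0.5]
gripper_width: 85.5
```

```bash
python3 - <<'E'
from fit import *
C={'blue':(379,286.2),'white':(484.5,120.2),'steel':(633.4,145.8),'green':(555.8,389.5)}
p=load('w23')
print('white lid',fit(p,lidc('white',60),C['white'],8)[0])
for cam,(r0,r1,c0,c1) in (('scene',(230,400,270,480)),('side',(120,240,200,400))):
    q=arm.get_image(cam); save(q,cam+'_end'); im=q['pixels'][:,:,::-1].copy(); raw=im.copy()
    for c in D:
        h=D[c][1]; x,s=fit(q,lidc(c,h-10),C[c],8); y,_=fit(q,[(D[c][0]/2,0)],C[c],8); print(cam,c,'lid',x.round(1),round(s),'base',y.round(1)); draw(im,q,lidc(c,h-10),x)
    print('jar',arm.look_for('amber_jar',q)[:1],'beaker',arm.look_for('beaker',q)[:1])
    a=cv2.resize(raw[r0:r1,c0:c1],None,fx=3.6,fy=3.6,interpolation=cv2.INTER_CUBIC)
    cv2.imwrite(f'pics/{cam}_e.png',a)
    cv2.imwrite(f'pics/{cam}_eo.png',cv2.resize(im[r0:r1,c0:c1],None,fx=3.6,fy=3.6,interpolation=cv2.INTER_CUBIC))
print(arm.read_state()['contact_force'])
E
```

```text
white lid [484.78386891 120.35052337]
scene blue lid [380.7 287.2] 164 base [378.1 284.3]
scene white lid [482.2 120. ] 215 base [481.3 117.6]
scene steel lid [633.2 147.7] 100 base [643.2 150.3]
scene green lid [556.9 389.8] 113 base [555.3 387.4]
jar [{'centre': [680.8, 6.9, 62.6], 'conf': 0.74}] beaker [{'centre': [627.6, -280.2, 49.0], 'conf': 0.68}]
side blue lid [377.4 281.7] 117 base [378.4 284. ]
side white lid [476.6 108. ] 134 base [482.  115.1]
side steel lid [632.  144.1] 150 base [643.6 136.5]
side green lid [553.7 384.4] 115 base [555.8 388.6]
jar [{'centre': [669.1, -24.8, 29.3], 'conf': 0.44}] beaker [{'centre': [619.9, -283.5, 49.0], 'conf': 0.84}]
[-0.18506537 -0.02218648  0.08565613]
```

View pics/scene_e.png

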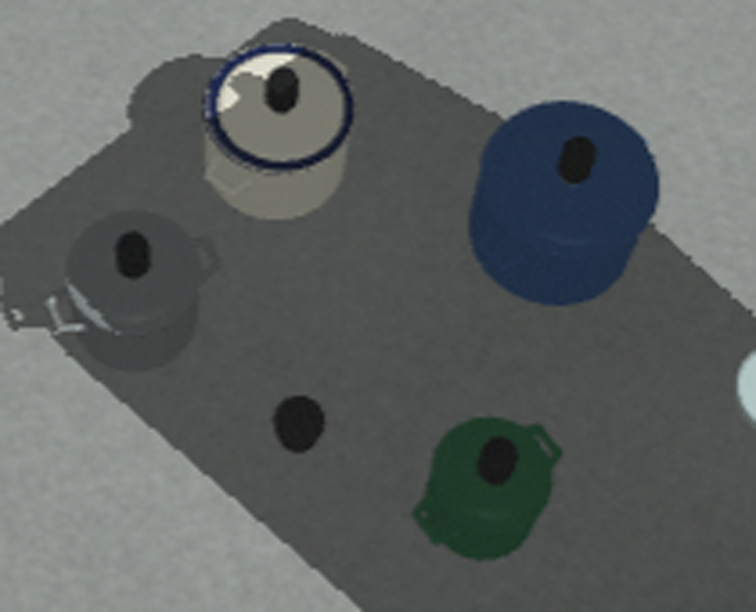

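View pics/side_e.png

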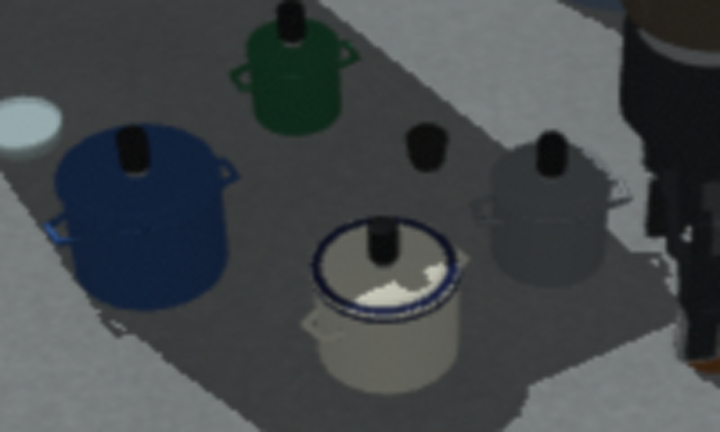

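View pics/side_eo.png

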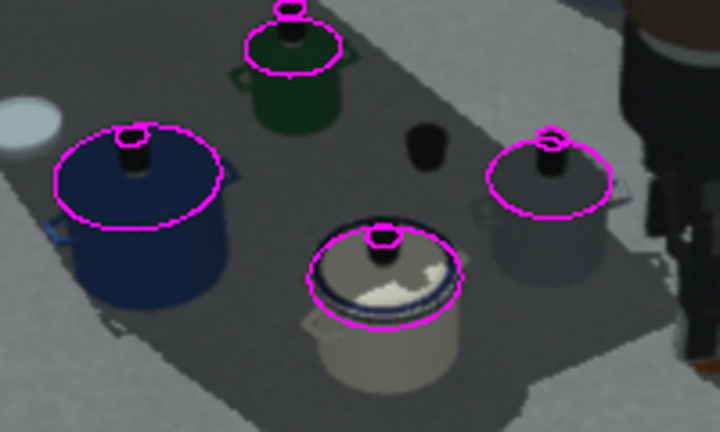

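View pics/w23.png

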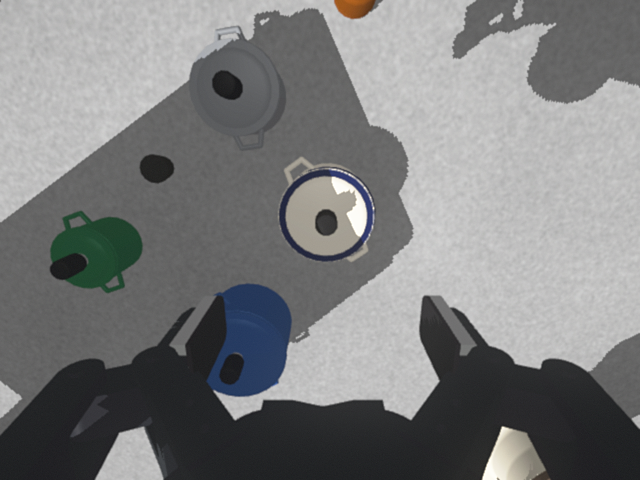

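```bash
python3 - <<'E'
from fit import *
q=arm.get_image('side'); raw=q['pixels'][:,:,::-1]
u,v=projN(q,np.array([[484.5,120.,60]]))[0]; u,v=int(u),int(v)
f=6; out=[]
for ov in (0,1):
    a=cv2.resize(raw[v-40:v+50,u-32:u+32],None,fx=f,fy=f,interpolation=cv2.INTER_CUBIC)
    if ov:
        for r,z in [(50.5,73),(11,108),(49,70),(49,0)]:
            P=projN(q,circ(483,117,r,z)); P=((P-[u-32,v-40]+.5)*f).round().astype(int); cv2.polylines(a,[P],True,(255,0,255),1)
    out.append(a)
cv2.imwrite('pics/wz.png',np.hstack(out))
for c,x in (('white',(483,117)),('blue',(378,284)),('green',(555,387.5)),('steel',(633,144.5))):
    h=D[c][1]-10
    print(c,[ (z,round(fit(q,[(11,48+h+z)],x,6)[1],1), fit(q,[(11,48+h+z)],x,6)[0].round(1)) for z in (0,)])
E
```

```text
white [(0, np.float64(115.5), array([468.9,  95.2]))]
blue [(0, np.float64(65.6), array([376.7, 280.7]))]
green [(0, np.float64(68.1), array([552.9, 383.3]))]
steel [(0, np.float64(95.7), array([628.3, 138.2]))]
```

View pics/wz.png

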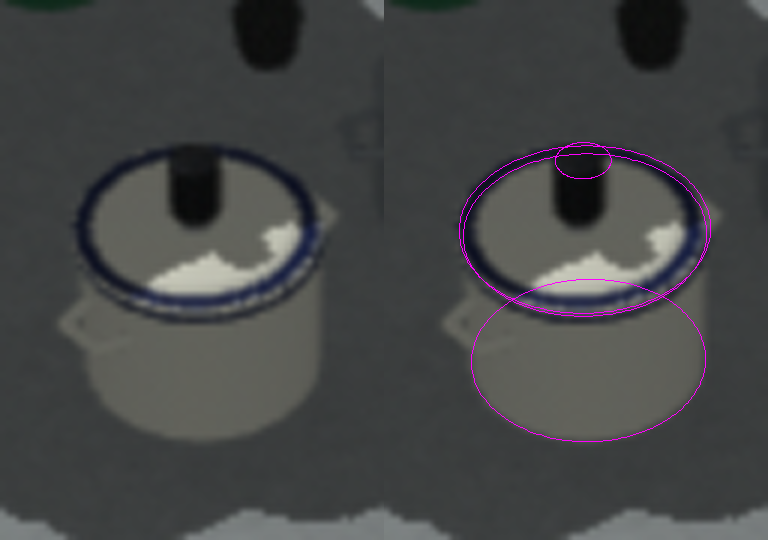

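```bash
python3 -c "
from bench import arm
print(arm.job_done())"
```

```text
the job is handed in; nothing more can be done
None
```

All four lids (blue, steel, green and white) are on their own pots, and I handed the job in at about 44 s. I gripped each lid by its knob, lowered it until it touched the rim, and only then released it. The red and pink look-alikes were not touched.

- **Height:** each lid met its rim with 5–8 N, within about 0.1 mm of the seated height expected from the tool's height at pickup (262.5, 251.6, 246.6 and 258.3 mm). Final pictures show all four lids level.
- **Centring:** wrist-camera fits put each lid within about 3 mm of its pot centre. The limit is 8 mm.
- **Green pot correction:** the first measurement of the green pot was about 3 mm off. I saw this with the lid held above it and corrected before lowering.
- **Checks that disagreed:**
  - The automatic side-camera fit for the white lid caught the wrong rim line and read 12 mm off. With the seated outline drawn over the same view, pot and lid matched to about a pixel.
  - The side-camera fit of the knob tops alone also read off: 28 mm for white, 8 mm for steel, and up to 6 mm for blue and green. I ignored these because the wrist camera and contact heights agreed.
- **Bystanders:** the beaker read where it started. The jar's scene-camera reading also matched its start, but its final side-camera reading was unreliable because the gripper blocked the view. No contact with either was noticed.

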